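Gauge the milled step of a drill guide with the upright caliper

TASK

Set the aluminium drill-guide block down flat on the granite plate with its milled step under the upright caliper's brass contact pad, then slide the caliper's carriage down until the pad bears lightly but definitely on the step. Move the carriage by its own grey body, not by pushing on the steel arm, do not force it, and leave the pad resting on the step so that I can read the height; leave everything else on the bench where it is.

Things in the scene. Friction and masses are not known exactly. Their poses are not given: they have to be found in the camera images.
- plate: Dark granite surface plate, fixed to the bench, 300 (x) x 230 (y) x 50 mm high, carrying the upright caliper. Origin: centre of its underside; its top is 50 mm higher.
- gauge: Fixed foot and beam of the upright caliper (height gauge). Origin: on the beam's axis at plate-top height, at plate x +60, y 0 mm; axes as the plate's. Grey cast foot 90 x 70 mm, 35 mm high, its front face at x -25 mm. Steel beam 8 (x) x 22 (y) mm, its top 295 mm above the plate. The arm points along -x, roughly towards the robot.
- carriage (a joint): Height in m of the contact pad's underside above the granite plate (0 = on the plate, up to 0.14; it starts well raised). The carriage and its arm slide straight up and down the beam and stay where they are left: about 4 N of friction has to be overcome either way; what is felt beyond that is contact.
- carriage_grip (a point): Centre of the carriage's grey body, 38 (x) x 46 (y) x 70 mm high, axes as the plate's; 73 mm above and 71 mm behind (+x) the pad. Pinch it by its two ribbed y sides, which are free. The beam (axis 11 mm to +x of this point) stands high above it, so a gripper pointing straight down has no room: come from the front (-x), leaning back. The arm's 16 mm wide bracket hangs below its front.
- gauge_pad (a point): Centre of the underside of the brass contact pad (16 x 14 mm) under the arm's end, axes as the plate's; at plate x -22, y 0 mm. The arm is 14 mm high; its tip is 8 mm in front (-x) of this point and its bracket's front face 38 mm behind (+x).
- gauge_arm: The steel arm and its bracket, fixed to the carriage, 60 mm long and 12 to 16 mm wide. Not to be pushed on. Origin: on the beam's axis at the height of the pad's underside.
- guide_block: Aluminium drill-guide block 140 (x) x 44 (y) x 55 mm, 0.5 to 0.9 kg. Origin: centre of its underside. The high part, 55 mm high, runs from x -70 to +10 mm; the milled step from x +10 to +70 mm, 44 mm wide, 25 to 40 mm high (the height to be gauged). Starts on the bench beside the plate, step end roughly away from the robot. Grip it across y (44 mm).
- bit_case: Bystander: black plastic bit case 150 x 98 x 36 mm, flat on the bench. Origin: centre of its underside.
- drill: Bystander: yellow cordless drill standing on its battery, about 190 long x 76 x 205 mm high. Origin: centre of its underside.
- blue_bin: Bystander: small open blue plastic bin 170 x 110 x 75 mm. Origin: centre of its underside.
- countersink: Bystander: steel countersink lying flat, 70 mm long, 22 mm thick. Origin: bench level below the root of its head.
- bar_clamp: Bystander: aluminium bar clamp lying flat, 260 mm long, 85 mm wide, 28 mm high. Origin: bench level under the middle of its bar.
- tape_measure: Bystander: yellow tape measure 70 x 70 x 40 mm. Origin: centre of its underside.
There are look-alikes about, which are no part of the job. Leave any red look-alike of the guide_block alone.

How it is judged:
By the outcome, as a careful person would: the job done as asked, in the order asked, and still so for the second after the job is handed in, with the robot touching nothing.
It also fails if it takes over 70 s, if anything falls off the work surface, if the arm or the gripper's body presses on something with over 40 N, if the wrist force passes 120 N, or if a joint passes its speed limit or range.

ROBOT

A 6-joint arm with a two-finger parallel gripper is mounted at the origin on the work surface. World frame = base frame: x ahead of the robot, y to its left, z up, the work surface at z = 0. Lengths are in m, angles in degrees, forces in N, time in s.
With the tool pointing down it reaches from about 0.35 to 0.875 m from the base axis. Payload 4.2 kg.
Tool frame: the origin (TCP) lies between the finger pads; the fingertips stand 17 mm ahead of it and the grasp point (between the pads) lies 2 mm behind it; z points along the fingers, y is the line along which they close (so a half turn about z gives the same grasp; the last joint's range is limited). The gripper opens to 87 mm and grips with 3 to 60 N. Pads are 19 mm wide; open, the fingers measure 117 mm over their backs; the gripper's body (75 mm by 190 mm) begins 51 mm behind the grasp point.
Start: joints at [88.957, 22.042, 0.453, 0, -68.411, -14.817], TCP at [0.171, 0.601, 0.214] pointing down, gripper open.
Joint ranges: [-179.83, 179.83], [-69.29, 118.12], [-61.27, 80.66], [-181.25, 117.63], [-171.15, -9.14], [-177.46, 177.46]. Speed limits (degrees/s): [159.86, 159.86, 180, 180, 180, 180].

INTERFACE

Orientations are given as a 3x3 rotation matrix whose columns are the frame's x, y, z axes.
In Python, from station import r gives the robot as it stands.
- The arm moves only by the tool servo_tool, never from a script. Its argument "targets" is a list of rows, each a list of 5 numbers: the shift along the world's x, y, z in units of 30 mm (1.0 is 30 mm), then the turn about the world's z in rad, then the finger opening in mm, from 0 to 87. In form: [[x, y, z, turn, gripper], ...]. A call has exactly 5 rows; each row is the pose to reach, as a shift and turn from the pose commanded when the call began; what a row does not reach only later rows make up. A row lasts 1/12 s, in which the tool goes at most 41.7 mm and 7.16 degrees, less where a joint would pass 70% of its speed; a pose out of reach is approached as far as the arm can. A call with a gripper value outside its range is refused whole. The fingers move at their own pace and stop on an object; the grip force is fixed at half the most. Time passes only in rows, so rows that repeat a pose let the fingers close, or fill a call up. It gives the time, the measured TCP pose, the force, the opening and the grip force at its end, in the units of the state.
- r.sense(): the state, without advancing time (a new reading comes with each control period).
- r.capture(name): name is "scene" or "side" or "wrist"; returns a dict with "pixels" (480x640x3 uint8, red, green, blue), "fx", "fy", "cx", "cy" (pixels), "world_from_camera" (4x4, takes a point from camera to world coordinates). Camera axes: x right, y down, z forward; pixel columns grow to the right and rows downward; lengths in m; the calibration is good to about 2 mm. A picture is of the moment at which its call begins. There is no depth.
- r.finish_job(): hands the job in; it is judged then, once.
The state is a dict: "time_s": time; "joints": joint angles; "joint_velocities": joint speeds; "effort": joint torques, N m; "tcp_pos": TCP position; "ee_rot": TCP orientation; "wrist_force": force on the tool from outside, world axes, zero at the start; "moment": the same for the moment, N m; "gripper_width": opening from 0.0 (shut) to 1.0 (fully open); "gripper_force": force on a finger pad.
Only numpy, scipy, OpenCV 4.12 (cv2) and the standard library are available. Lean on these libraries where they do the work, as an engineer would, in place of code of your own. Each camera call takes 0.05 s, during which the arm holds its last target. There are 200 camera calls.

## Working session

There is one attempt and no reset: what is moved stays moved. The work goes in short steps, Python scripts to look and compute and a tool call to move; the robot and the scene stay as the last step left them, time stands still between calls to the robot, and variables do not carry over. Pictures are saved under pics/ and viewed, at most 10 in all, crops included, and the job is handed in when it is done.

Besides the shell and the picture viewer there is one more tool, called after "Request:" as name(argument=value, ...), one argument or row to a line, values as JSON. servo_tool: Moves the arm, as the interface text tells. Its arguments: {"type":"object","properties":{"targets":{"type":"array","items":{"type":"array","items":{"type":"number"}}}},"required":["targets"]}

```bash
ls; mkdir -p pics; cat > h.py <<'E'
import numpy as np, cv2
from station import r
def cap(n,f=None):
    c=r.capture(n)
    if f: cv2.imwrite(f'pics/{f}.png',cv2.cvtColor(c['pixels'],cv2.COLOR_RGB2BGR))
    return c
def ray(c,u,v):
    M=np.array(c['world_from_camera']); d=M[:3,:3]@np.array([(u-c['cx'])/c['fx'],(v-c['cy'])/c['fy'],1.])
    return M[:3,3],d/np.linalg.norm(d)
def onz(c,u,v,z):
    o,d=ray(c,u,v); return o+d*(z-o[2])/d[2]
def proj(c,p):
    M=np.linalg.inv(np.array(c['world_from_camera'])); q=M[:3,:3]@np.asarray(p,float)+M[:3,3]
    return np.array([c['fx']*q[0]/q[2]+c['cx'],c['fy']*q[1]/q[2]+c['cy']])
E
python3 - <<'E'
from h import *
import json
for n in('scene','side'):
    c=cap(n,n+'0'); print(n,c['fx'],c['cx'],c['cy'],np.round(c['world_from_camera'],3).tolist())
    json.dump({k:np.array(v).tolist() for k,v in c.items() if k!='pixels'},open(n+'.json','w'))
s=r.sense(); print({k:np.round(v,4).tolist() for k,v in s.items()})
E
```

```text
pics
scene 527.9458284063595 309.8540825617389 252.69134482703006 [[0.214, 0.77, -0.601, 1.302], [0.977, -0.16, 0.142, -0.225], [0.013, -0.617, -0.787, 1.155], [0.0, 0.0, 0.0, 1.0]]
side 523.0777052996887 320.6963564648437 237.46104082240123 [[0.67, -0.544, 0.505, -0.05], [-0.742, -0.487, 0.461, -0.537], [-0.004, -0.684, -0.73, 0.901], [0.0, 0.0, 0.0, 1.0]]
{'time_s': 0.1, 'joints': [88.9583, 22.0885, 0.3882, -0.0256, -68.4102, -14.8171], 'joint_velocities': [0.0243, -0.2188, 0.2123, 0.0323, 0.0254, 0.0143], 'effort': [0.0002, -39.1692, 18.7933, 4.2319, 0.0134, -0.0001], 'tcp_pos': [0.1706, 0.6007, 0.2126], 'ee_rot': [[0.9619, -0.2734, -0.0005], [-0.2734, -0.9619, -0.0019], [0.0001, 0.002, -1.0]], 'wrist_force': [0.004, 0.3692, -0.799], 'moment': [0.0113, 0.0316, 0.0035], 'gripper_force': 0.0, 'gripper_width': 0.9989}
```

View pics/scene0.png

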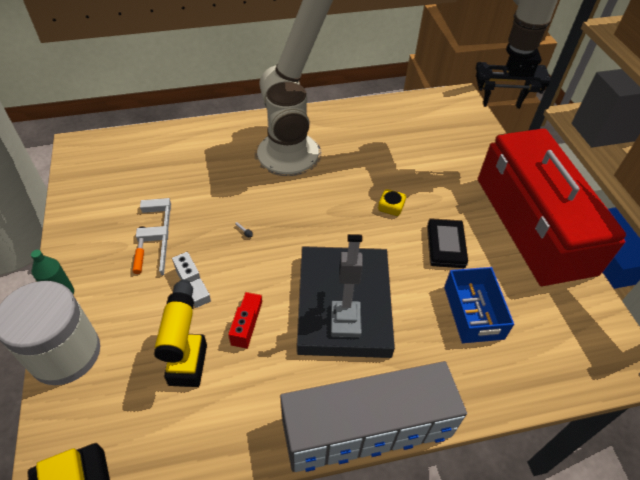

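View pics/side0.png

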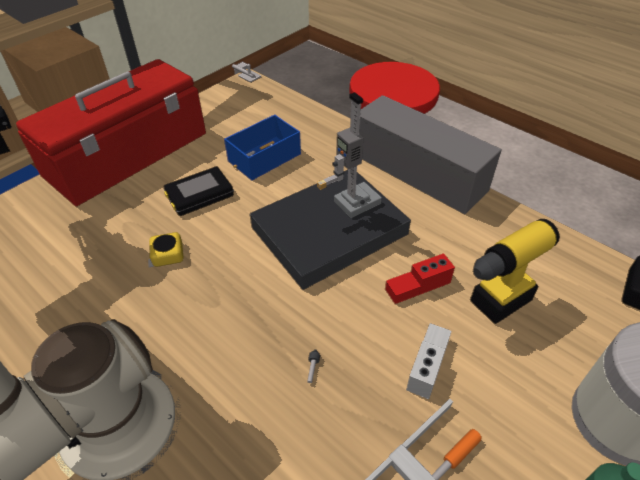

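```bash
python3 - <<'E'
from h import *
a=cv2.imread('pics/scene0.png');b=cv2.imread('pics/side0.png')
f=lambda im,x,y,w,h:cv2.resize(im[y:y+h,x:x+w],(400,300),interpolation=cv2.INTER_CUBIC)
out=np.vstack([np.hstack([f(a,150,240,100,75),f(b,380,315,120,90)]),np.hstack([f(a,280,225,140,140*3//4+0),f(b,240,90,180,135)])])
cv2.imwrite('pics/crop.png',out)
E
```

```text
(no output)
```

View pics/crop.png

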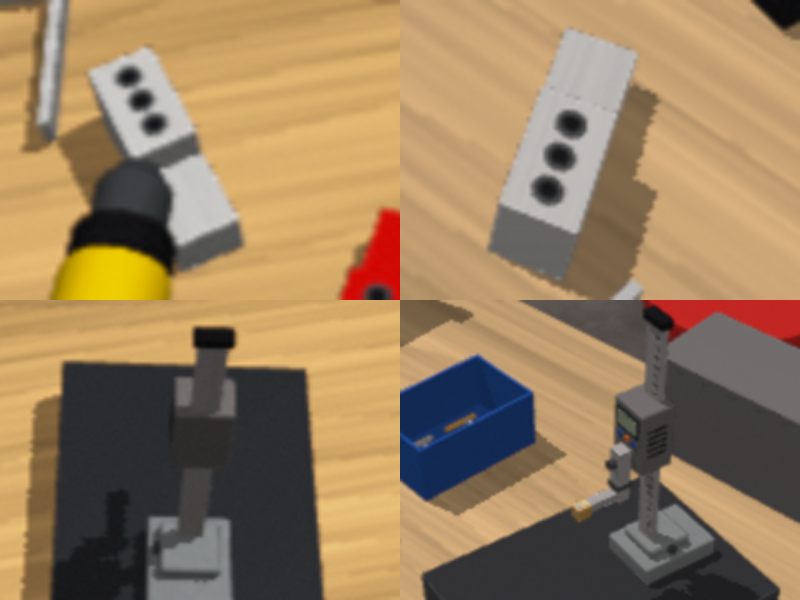

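Request:
servo_tool(
  targets=[
    [0,0,1,0,87],
    [0,0,2,0,87],
    [0,0,3,0,87],
    [0,0,4,0,87],
    [0,0,5,0,87],
  ],
)

```text
time_s: 0.52
tcp_pos: [0.1707, 0.6007, 0.3645]
ee_rot: [[0.962, -0.273, -0.0], [-0.273, -0.962, -0.001], [0.0, 0.001, -1.0]]
wrist_force: [-0.0, 1.2, -0.0]
gripper_width: 0.998
gripper_force: 0.0
```

```bash
python3 - <<'E'
from h import *
import json
S=json.load(open('scene.json'));D=json.load(open('side.json'))
def quad(c,pts,z,t):
    P=np.array([onz(c,*p,z)[:2] for p in pts]);e=P-np.roll(P,-1,0)
    print(t,np.round(P,3).tolist(),'c',np.round(P.mean(0),4),'len',np.round(np.linalg.norm(e,axis=1),3),'ang',np.round(np.degrees(np.arctan2(e[:,1],e[:,0])),1))
quad(S,[(172.5,258),(188,251.75),(199.5,272.5),(183.75,281)],.055,'hiS')
quad(D,[(422,341.4),(447.8,347.4),(433.4,385.5),(410,375.9)],.055,'hiD')
# plate: dark mask in scene, quad corners
for c,n,box in((S,'scene',(285,235,410,365)),(D,'side',(240,170,420,295))):
    im=cv2.imread(f'pics/{n}0.png');m=(im.max(2)<75).astype(np.uint8)
    k=np.zeros_like(m);x0,y0,x1,y1=box;k[y0:y1,x0:x1]=m[y0:y1,x0:x1]
    ct=max(cv2.findContours(cv2.morphologyEx(k,cv2.MORPH_CLOSE,np.ones((5,5))),0,2)[0],key=cv2.contourArea)
    h=cv2.approxPolyDP(cv2.convexHull(ct),2.5,True)[:,0]; print(n,h.tolist())
quad(S,[(301.7,246.7),(386.8,249.2),(394,347),(298,346)],.05,'plS')
E
```

```text
hiS [[0.406, -0.382], [0.393, -0.341], [0.467, -0.317], [0.486, -0.359]] c [ 0.438  -0.3498] len [0.043 0.078 0.045 0.083] ang [ -72.8 -162.3  114.2   16.4]
hiD [[0.465, -0.322], [0.486, -0.365], [0.404, -0.388], [0.392, -0.346]] c [ 0.4366 -0.3551] len [0.048 0.085 0.043 0.077] ang [ 116.4   15.7  -73.5 -161.4]
scene [[385, 250], [393, 339], [391, 356], [298, 354], [303, 247], [360, 235]]
side [[353, 170], [409, 219], [408, 233], [303, 289], [253, 228], [251, 213], [334, 172]]
plS [[0.434, -0.043], [0.489, 0.179], [0.772, 0.107], [0.723, -0.112]] c [0.6044 0.0329] len [0.228 0.293 0.225 0.298] ang [-103.9  165.8   77.4  -13.5]
```

Request:
servo_tool(
  targets=[
    [0,1,6,0,87],
    [0,2,7,0,87],
    [0,3,8,0,87],
    [0,4,9,0,87],
    [0,5,10,0,87],
  ],
)

```text
time_s: 0.93
tcp_pos: [0.171, 0.6678, 0.5355]
ee_rot: [[0.962, -0.274, 0.001], [-0.274, -0.962, 0.005], [-0.001, -0.005, -1.0]]
wrist_force: [0.1, 2.1, 1.1]
gripper_width: 1.001
gripper_force: 0.0
```

Request:
servo_tool(
  targets=[
    [0,10,5,0,87],
    [0,10,5,0,87],
    [0,10,5,0,87],
    [0,10,5,0,87],
    [0,10,5,0,87],
  ],
)

```text
time_s: 1.35
tcp_pos: [0.151, 0.7278, 0.5186]
ee_rot: [[0.962, -0.273, 0.007], [-0.273, -0.962, 0.026], [-0.0, -0.027, -1.0]]
wrist_force: [0.1, -2.8, 0.6]
gripper_width: 1.001
gripper_force: 0.0
```

Request:
servo_tool(
  targets=[
    [0,10,5,0,87],
    [0,10,5,0,87],
    [0,10,5,0,87],
    [0,10,5,0,87],
    [0,10,5,0,87],
  ],
)

```text
time_s: 1.77
tcp_pos: [0.131, 0.7641, 0.4924]
ee_rot: [[0.962, -0.273, 0.013], [-0.273, -0.961, 0.052], [-0.001, -0.054, -0.999]]
wrist_force: [-0.2, -0.4, -0.1]
gripper_width: 0.999
gripper_force: 0.0
```

```bash
python3 -c "
from h import *
s=r.sense();print({k:np.round(v,3).tolist() for k,v in s.items() if k in('joints','tcp_pos','ee_rot','time_s')})"
```

```text
{'time_s': 1.767, 'joints': [92.543, 45.074, 80.656, 1.073, -122.616, -17.786], 'tcp_pos': [0.131, 0.764, 0.492], 'ee_rot': [[0.962, -0.273, 0.013], [-0.273, -0.961, 0.052], [-0.001, -0.054, -0.999]]}
```

Request:
servo_tool(
  targets=[
    [0,-1,-1,0,87],
    [0,-2,-2,0,87],
    [0,-3,-3,0,87],
    [0,-3,-3,0,87],
    [0,-3,-3,0,87],
  ],
)

```text
time_s: 2.18
tcp_pos: [0.1315, 0.6731, 0.4023]
ee_rot: [[0.962, -0.273, 0.014], [-0.273, -0.96, 0.055], [-0.002, -0.056, -0.998]]
wrist_force: [-0.4, 1.0, 1.4]
gripper_width: 1.001
gripper_force: 0.0
```

```bash
python3 -c "
from h import *
s=r.sense();print({k:np.round(v,3).tolist() for k,v in s.items() if k in('joints','tcp_pos','ee_rot','time_s')})"
```

```text
{'time_s': 2.183, 'joints': [92.864, 23.89, 28.99, 0.947, -92.017, -18.679], 'tcp_pos': [0.132, 0.673, 0.402], 'ee_rot': [[0.962, -0.273, 0.014], [-0.273, -0.96, 0.055], [-0.002, -0.056, -0.998]]}
```

Request:
servo_tool(
  targets=[
    [0,0,0,-0.12,87],
    [0,0,0,-0.24,87],
    [0,0,0,-0.36,87],
    [0,0,0,-0.48,87],
    [0,0,0,-0.6,87],
  ],
)

```text
time_s: 2.6
tcp_pos: [0.1315, 0.6742, 0.4034]
ee_rot: [[0.635, -0.772, 0.04], [-0.773, -0.634, 0.037], [-0.003, -0.054, -0.999]]
wrist_force: [0.9, -0.0, 0.8]
gripper_width: 0.999
gripper_force: 0.0
```

Request:
servo_tool(
  targets=[
    [0,0,0,-0.12,87],
    [0,0,0,-0.24,87],
    [0,0,0,-0.36,87],
    [0,0,0,-0.48,87],
    [0,0,0,-0.6,87],
  ],
)

```text
time_s: 3.02
tcp_pos: [0.1314, 0.6744, 0.4031]
ee_rot: [[0.088, -0.995, 0.052], [-0.996, -0.087, 0.008], [-0.003, -0.052, -0.999]]
wrist_force: [0.2, -1.1, 0.0]
gripper_width: 0.998
gripper_force: 0.0
```

Request:
servo_tool(
  targets=[
    [0,1,1,-0.12,87],
    [0,2,2,-0.24,87],
    [0,3,3,-0.32,87],
    [0,4,3,-0.32,87],
    [0,5,3,-0.32,87],
  ],
)

```text
time_s: 3.43
tcp_pos: [0.1295, 0.7729, 0.4691]
ee_rot: [[-0.228, -0.972, 0.059], [-0.974, 0.228, 0.007], [-0.02, -0.056, -0.998]]
wrist_force: [6.5, -9.1, 35.8]
gripper_width: 0.998
gripper_force: 0.0
```

Request:
servo_tool(
  targets=[
    [0,10,5,0,87],
    [0,10,5,0,87],
    [0,10,5,0,87],
    [0,10,5,0,87],
    [0,10,5,0,87],
  ],
)

```text
time_s: 3.85
tcp_pos: [0.113, 0.8021, 0.4475]
ee_rot: [[-0.222, -0.973, 0.062], [-0.974, 0.224, 0.038], [-0.051, -0.052, -0.997]]
wrist_force: [0.1, 0.5, 0.6]
gripper_width: 0.997
gripper_force: 0.0
```

```bash
cat > st.py <<'E'
from h import *
s=r.sense();R=np.array(s['ee_rot']);z=R[:,2];l=R[:2,:2].T@z[:2]
print('t',round(float(s['time_s']),2),'q',np.round(s['joints'],1),'tcp',np.round(s['tcp_pos'],4),'lean',round(np.degrees(np.arccos(-z[2])),2),'leanaz',round(np.degrees(np.arctan2(z[1],z[0])),1),'yaz',round(np.degrees(np.arctan2(R[1,1],R[0,1])),1),'lean_tool_xy',np.round(l,3),'F',np.round(s['wrist_force'],1),'w',round(87*float(s['gripper_width']),1))
E
python3 st.py
```

```text
t 3.85 q [  94.8   49.    80.7    4.3 -119.7 -105.5] tcp [0.113  0.8021 0.4475] lean 4.17 leanaz 31.4 yaz 167.0 lean_tool_xy [-0.051 -0.052] F [0.1 0.5 0.6] w 86.7
```

Request:
servo_tool(
  targets=[
    [0,10,5,0,87],
    [0,10,5,0,87],
    [0,10,5,0,87],
    [0,10,5,0,87],
    [0,10,5,0,87],
  ],
)

```text
time_s: 4.27
tcp_pos: [0.1002, 0.8273, 0.4273]
ee_rot: [[-0.219, -0.973, 0.068], [-0.973, 0.224, 0.064], [-0.077, -0.052, -0.996]]
wrist_force: [-0.2, 0.6, 0.0]
gripper_width: 1.003
gripper_force: 0.0
```

Request:
servo_tool(
  targets=[
    [0,10,5,0,87],
    [0,10,5,0,87],
    [0,10,5,0,87],
    [0,10,5,0,87],
    [0,10,5,0,87],
  ],
)

```text
time_s: 4.68
tcp_pos: [0.0895, 0.8496, 0.4111]
ee_rot: [[-0.217, -0.973, 0.073], [-0.97, 0.224, 0.092], [-0.106, -0.051, -0.993]]
wrist_force: [-0.2, 0.1, 0.5]
gripper_width: 1.0
gripper_force: 0.0
```

Request:
servo_tool(
  targets=[
    [0,10,5,0,87],
    [0,10,5,0,87],
    [0,10,5,0,87],
    [0,10,5,0,87],
    [0,10,5,0,87],
  ],
)

```text
time_s: 5.1
tcp_pos: [0.0804, 0.8697, 0.398]
ee_rot: [[-0.215, -0.973, 0.078], [-0.967, 0.223, 0.123], [-0.137, -0.049, -0.989]]
wrist_force: [0.0, -0.3, 0.4]
gripper_width: 0.999
gripper_force: 0.0
```

```bash
python3 st.py
```

```text
t 5.1 q [  97.2   53.    80.7    5.7 -111.1 -107.5] tcp [0.0804 0.8697 0.398 ] lean 8.35 leanaz 57.5 yaz 167.1 lean_tool_xy [-0.135 -0.049] F [ 0.  -0.3  0.4] w 86.9
```

Request:
servo_tool(
  targets=[
    [0,0,0,-0.12,87],
    [0,0,0,-0.24,87],
    [0,0,0,-0.36,87],
    [0,0,0,-0.48,87],
    [0,0,0,-0.6,87],
  ],
)

```text
time_s: 5.52
tcp_pos: [0.0801, 0.8585, 0.3912]
ee_rot: [[-0.727, -0.674, 0.136], [-0.672, 0.738, 0.066], [-0.145, -0.043, -0.989]]
wrist_force: [-0.1, -0.3, -0.2]
gripper_width: 1.002
gripper_force: 0.0
```

Request:
servo_tool(
  targets=[
    [0,0,0,-0.12,87],
    [0,0,0,-0.24,87],
    [0,10,5,-0.24,87],
    [0,10,5,-0.24,87],
    [0,10,5,-0.24,87],
  ],
)

```text
time_s: 5.93
tcp_pos: [0.077, 0.8652, 0.3809]
ee_rot: [[-0.858, -0.49, 0.152], [-0.486, 0.872, 0.063], [-0.163, -0.02, -0.986]]
wrist_force: [-0.2, -0.8, 0.2]
gripper_width: 1.0
gripper_force: 0.0
```

Request:
servo_tool(
  targets=[
    [0,10,5,0,87],
    [0,10,5,0,87],
    [0,10,5,0,87],
    [0,10,5,0,87],
    [0,10,5,0,87],
  ],
)

```text
time_s: 6.35
tcp_pos: [0.0734, 0.8809, 0.3714]
ee_rot: [[-0.856, -0.492, 0.157], [-0.483, 0.871, 0.091], [-0.182, 0.002, -0.983]]
wrist_force: [0.3, 0.1, 0.3]
gripper_width: 1.0
gripper_force: 0.0
```

```bash
python3 st.py
```

```text
t 6.35 q [  99.    55.8   80.6   10.4 -110.7 -155.5] tcp [0.0734 0.8809 0.3714] lean 10.47 leanaz 30.1 yaz 119.5 lean_tool_xy [-0.179  0.002] F [0.3 0.1 0.3] w 87.0
```

Request:
servo_tool(
  targets=[
    [0.77,-1.07,0,-0.05,87],
    [1.54,-2.14,0,-0.1,87],
    [2.31,-3.21,0,-0.15,87],
    [3.08,-4.28,0,-0.2,87],
    [3.85,-5.35,0,-0.23,87],
  ],
)

```text
time_s: 6.77
tcp_pos: [0.1726, 0.7421, 0.3719]
ee_rot: [[-0.944, -0.279, 0.174], [-0.274, 0.96, 0.053], [-0.182, 0.002, -0.983]]
wrist_force: [-0.1, 0.2, 1.2]
gripper_width: 0.997
gripper_force: 0.0
```

Request:
servo_tool(
  targets=[
    [0.77,-1.07,0,0,87],
    [1.54,-2.14,0,0,87],
    [2.31,-3.21,0,0,87],
    [3.08,-4.28,0,0,87],
    [3.85,-5.35,0,0,87],
  ],
)

```text
time_s: 7.18
tcp_pos: [0.2884, 0.5816, 0.3726]
ee_rot: [[-0.944, -0.28, 0.174], [-0.275, 0.96, 0.054], [-0.182, 0.003, -0.983]]
wrist_force: [0.3, -0.3, 0.2]
gripper_width: 1.005
gripper_force: 0.0
```

Request:
servo_tool(
  targets=[
    [0.77,-1.07,0,0,87],
    [1.54,-2.14,0,0,87],
    [2.31,-3.21,0,0,87],
    [3.08,-4.28,0,0,87],
    [3.85,-5.35,0,0,87],
  ],
)

```text
time_s: 7.6
tcp_pos: [0.4037, 0.4212, 0.3727]
ee_rot: [[-0.944, -0.28, 0.175], [-0.275, 0.96, 0.055], [-0.183, 0.003, -0.983]]
wrist_force: [-0.0, 0.0, -1.0]
gripper_width: 0.997
gripper_force: 0.0
```

Request:
servo_tool(
  targets=[
    [0,-1.3,0,0,87],
    [0,-2.6,0,0,87],
    [0,-3.9,0,0,87],
    [0,-5.2,0,0,87],
    [0,-6.5,0,0,87],
  ],
)

```text
time_s: 8.02
tcp_pos: [0.4025, 0.2261, 0.3724]
ee_rot: [[-0.944, -0.28, 0.175], [-0.275, 0.96, 0.054], [-0.183, 0.003, -0.983]]
wrist_force: [0.8, 0.1, 0.1]
gripper_width: 1.001
gripper_force: 0.0
```

```bash
python3 st.py
```

```text
t 8.02 q [  54.1   -4.8  -12.8    6.6  -73.6 -129.2] tcp [0.4025 0.2261 0.3724] lean 10.54 leanaz 17.3 yaz 106.3 lean_tool_xy [-0.18   0.003] F [0.8 0.1 0.1] w 87.1
```

Request:
servo_tool(
  targets=[
    [0.06,-1.29,0,0,87],
    [0.12,-2.58,0,0,87],
    [0.18,-3.87,0,0,87],
    [0.24,-5.16,0,0,87],
    [0.3,-6.45,0,0,87],
  ],
)

```text
time_s: 8.43
tcp_pos: [0.4111, 0.0329, 0.3728]
ee_rot: [[-0.943, -0.281, 0.176], [-0.276, 0.96, 0.055], [-0.184, 0.003, -0.983]]
wrist_force: [0.6, -0.1, -0.6]
gripper_width: 0.998
gripper_force: 0.0
```

Request:
servo_tool(
  targets=[
    [0.06,-1.2,-0.2,0,87],
    [0.12,-2.4,-0.4,0,87],
    [0.18,-3.6,-0.6,0,87],
    [0.24,-4.8,-0.8,0,87],
    [0.3,-6,-1,0,87],
  ],
)

```text
time_s: 8.85
tcp_pos: [0.4203, -0.1472, 0.3426]
ee_rot: [[-0.944, -0.28, 0.176], [-0.275, 0.96, 0.054], [-0.184, 0.002, -0.983]]
wrist_force: [1.5, 0.3, -0.0]
gripper_width: 0.999
gripper_force: 0.0
```

```bash
python3 st.py; python3 - <<'E'
from h import *
import json
S=json.load(open('scene.json'));D=json.load(open('side.json'))
def tri(a,b):
    A=np.zeros((3,3));B=np.zeros(3)
    for c,p in((S,a),(D,b)):
        o,d=ray(c,*p);P=np.eye(3)-np.outer(d,d);A+=P;B+=P@o
    X=np.linalg.solve(A,B);return np.round(X,4),np.round(proj(S,X)-a,1)
print('chuck',tri((184,287),(487,265)))
print('beamtop',tri((354.5,237),(356,98)))
E
```

```text
t 8.85 q [ -0.7  -5.  -13.4  -3.4 -71.5 -72.2] tcp [ 0.4203 -0.1472  0.3426] lean 10.61 leanaz 17.0 yaz 106.3 lean_tool_xy [-0.181  0.002] F [ 1.5  0.3 -0. ] w 86.9
chuck (array([ 0.5967, -0.3469,  0.1811]), array([-1.3,  0.5]))
beamtop (array([0.6607, 0.0167, 0.3414]), array([-0.5,  0.4]))
```

Request:
servo_tool(
  targets=[
    [0,-1.2,-0.6,0,87],
    [0,-2.4,-1.2,0,87],
    [0,-3.6,-1.8,0,87],
    [0,-4.8,-2.4,0,87],
    [0,-6,-3,0,87],
  ],
)

```text
time_s: 9.27
tcp_pos: [0.4204, -0.3272, 0.2517]
ee_rot: [[-0.944, -0.28, 0.175], [-0.275, 0.96, 0.053], [-0.183, 0.002, -0.983]]
wrist_force: [1.2, -0.5, 1.0]
gripper_width: 0.999
gripper_force: 0.0
```

```bash
python3 - <<'E'
from h import *
import json,pickle
W=cap('wrist','wrist1');pickle.dump(W,open('w1.pkl','wb'));print(np.round(W['world_from_camera'],3).tolist())
E
python3 st.py
```

```text
[[-0.279, 0.858, 0.431, 0.317], [0.96, 0.249, 0.127, -0.357], [0.002, 0.449, -0.893, 0.405], [0.0, 0.0, 0.0, 1.0]]
t 9.32 q [-25.3   9.1 -10.4  -7.8 -63.3 -45.7] tcp [ 0.4193 -0.331   0.2466] lean 10.19 leanaz 18.0 yaz 106.0 lean_tool_xy [-0.174  0.006] F [ 2.5 -4.  -1.1] w 86.8
```

View pics/wrist1.png

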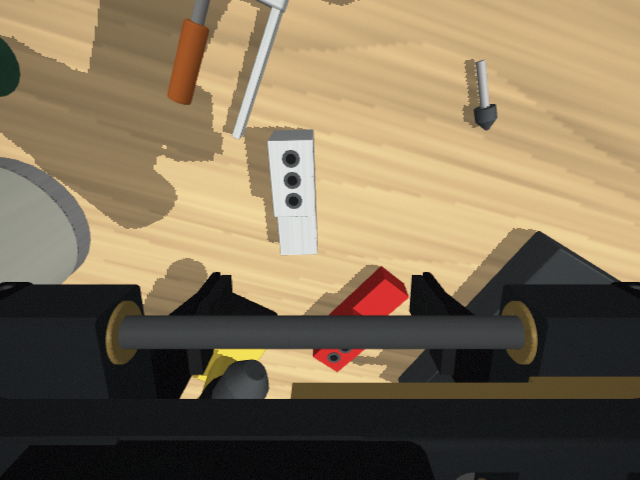

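```bash
python3 - <<'E'
from h import *
import pickle
W=pickle.load(open('w1.pkl','rb'))
g=cv2.cvtColor(W['pixels'],cv2.COLOR_RGB2HSV)
m=((g[...,1]<40)&(g[...,2]>190)).astype(np.uint8);k=np.zeros_like(m);k[130:262,255:325]=m[130:262,255:325]
ct=max(cv2.findContours(k,0,2)[0],key=cv2.contourArea);print('top contour',cv2.approxPolyDP(ct,3,True)[:,0].tolist())
P=np.array([onz(W,*p,.055)[:2] for p in [(268,141),(314,138),(315.5,216),(274,217)]])
e=P-np.roll(P,-1,0);print(np.round(P,4).tolist(),P.mean(0),np.linalg.norm(e,axis=1),np.degrees(np.arctan2(e[:,1],e[:,0])))
a=np.radians(16.5);print('origin',P.mean(0)+.03*np.array([np.cos(a),np.sin(a)]))
E
```

```text
top contour [[312, 140], [268, 141], [281, 254], [316, 253]]
[[0.403, -0.3848], [0.3879, -0.3432], [0.4658, -0.3196], [0.4791, -0.3615]] [ 0.43394762 -0.3522749 ] [0.04425652 0.08130722 0.04395567 0.07960883] [ -70.1143507  -163.16219725  107.69077552   17.01278055]
origin [ 0.46271221 -0.34375444]
```

Request:
servo_tool(
  targets=[
    [0.33,-0.2,-0.8,0.02,87],
    [0.66,-0.4,-1.6,0.02,87],
    [1,-0.6,-2.4,0.02,87],
    [1,-0.6,-3.2,0.02,87],
    [1,-0.6,-4,0.02,87],
  ],
)

```text
time_s: 9.73
tcp_pos: [0.4513, -0.3437, 0.1311]
ee_rot: [[-0.938, -0.299, 0.173], [-0.293, 0.954, 0.057], [-0.182, 0.002, -0.983]]
wrist_force: [0.6, 0.3, 0.4]
gripper_width: 0.999
gripper_force: 0.0
```

Request:
servo_tool(
  targets=[
    [0,0,0,0,87],
    [0,0,0,0,87],
    [0,0,0,0,87],
    [0,0,0,0,87],
    [0,0,0,0,87],
  ],
)

```text
time_s: 10.15
tcp_pos: [0.4519, -0.3437, 0.1342]
ee_rot: [[-0.938, -0.299, 0.176], [-0.294, 0.954, 0.055], [-0.185, 0.0, -0.983]]
wrist_force: [0.9, -0.1, 0.0]
gripper_width: 0.998
gripper_force: 0.0
```

```bash
python3 st.py
```

```text
t 10.15 q [-25.3  18.  -15.3  -9.5 -49.2 -41.6] tcp [ 0.4519 -0.3437  0.1342] lean 10.65 leanaz 17.4 yaz 107.4 lean_tool_xy [-0.182  0.   ] F [ 0.9 -0.1  0. ] w 86.8
```

Request:
servo_tool(
  targets=[
    [-0.1,-0.14,-0.8,0,87],
    [-0.1,-0.14,-1.6,0,87],
    [-0.1,-0.14,-2.4,0,87],
    [-0.1,-0.14,-3,0,87],
    [-0.1,-0.14,-3.35,0,87],
  ],
)

```text
time_s: 10.57
tcp_pos: [0.4475, -0.3471, 0.0305]
ee_rot: [[-0.939, -0.299, 0.172], [-0.293, 0.954, 0.058], [-0.181, 0.004, -0.983]]
wrist_force: [-0.0, 0.1, -0.2]
gripper_width: 0.998
gripper_force: 0.0
```

Request:
servo_tool(
  targets=[
    [0,0,0,0,50],
    [0,0,0,0,50],
    [0,0,0,0,30],
    [0,0,0,0,30],
    [0,0,0,0,30],
  ],
)

```text
time_s: 10.98
tcp_pos: [0.4487, -0.3478, 0.033]
ee_rot: [[-0.938, -0.299, 0.175], [-0.294, 0.954, 0.056], [-0.184, 0.001, -0.983]]
wrist_force: [-0.7, 0.5, -0.8]
gripper_width: 0.706
gripper_force: 0.0
```

Request:
servo_tool(
  targets=[
    [0,0,0,0,30],
    [0,0,0,0,30],
    [0,0,0,0,30],
    [0,0,0,0,30],
    [0,0,0,0,30],
  ],
)

```text
time_s: 11.4
tcp_pos: [0.4487, -0.3483, 0.0323]
ee_rot: [[-0.938, -0.299, 0.175], [-0.294, 0.954, 0.055], [-0.183, 0.001, -0.983]]
wrist_force: [-0.4, -1.9, 2.2]
gripper_width: 0.498
gripper_force: 30.0
```

Request:
servo_tool(
  targets=[
    [0,0,0.3,0,30],
    [0,0,1,0,30],
    [0,0,2,0,30],
    [0,0,3,0,30],
    [0,0,4,0,30],
  ],
)

```text
time_s: 11.82
tcp_pos: [0.4458, -0.3457, 0.1508]
ee_rot: [[-0.94, -0.299, 0.168], [-0.292, 0.954, 0.061], [-0.178, 0.009, -0.984]]
wrist_force: [0.9, 0.2, -5.3]
gripper_width: 0.501
gripper_force: 30.0
```

Request:
servo_tool(
  targets=[
    [0,0.5,0,-0.04,30],
    [0,1.4,0,-0.08,30],
    [0,2.4,0,-0.12,30],
    [0,3.4,0,-0.16,30],
    [0,4.4,0,-0.2,30],
  ],
)

```text
time_s: 12.23
tcp_pos: [0.4451, -0.2133, 0.1498]
ee_rot: [[-0.979, -0.1, 0.175], [-0.097, 0.995, 0.024], [-0.177, 0.006, -0.984]]
wrist_force: [0.9, 0.2, -4.8]
gripper_width: 0.5
gripper_force: 30.0
```

Request:
servo_tool(
  targets=[
    [0,1,0,-0.04,30],
    [0,2,0,-0.08,30],
    [0,3,0,-0.12,30],
    [0,4,0,-0.16,30],
    [0,5,0,-0.2,30],
  ],
)

```text
time_s: 12.65
tcp_pos: [0.4448, -0.0643, 0.15]
ee_rot: [[-0.979, 0.1, 0.176], [0.098, 0.995, -0.015], [-0.177, 0.002, -0.984]]
wrist_force: [0.7, -0.4, -5.6]
gripper_width: 0.504
gripper_force: 30.0
```

Request:
servo_tool(
  targets=[
    [0,1,0,-0.04,30],
    [0,2,0,-0.08,30],
    [0,3,0,-0.12,30],
    [0,3.8,0,-0.14,30],
    [0,4.3,0,-0.14,30],
  ],
)

```text
time_s: 13.07
tcp_pos: [0.4459, 0.0649, 0.1504]
ee_rot: [[-0.957, 0.234, 0.174], [0.23, 0.972, -0.041], [-0.179, 0.001, -0.984]]
wrist_force: [0.2, -0.3, -5.7]
gripper_width: 0.503
gripper_force: 30.0
```

```bash
python3 st.py; python3 - <<'E'
from h import *
import pickle
W=cap('wrist','wrist2');D=cap('side','side2');S=cap('scene','scene2');pickle.dump((W,D,S),open('w2.pkl','wb'))
f=lambda n,x,y,w,h:cv2.resize(cv2.imread(f'pics/{n}.png')[y:y+h,x:x+w],(400,300),interpolation=cv2.INTER_CUBIC)
cv2.imwrite('pics/crop2.png',np.vstack([np.hstack([f('wrist2',0,0,640,480),f('side2',300,130,120,90)]),np.hstack([f('side2',230,140,200,150),f('scene2',280,225,160,120)])]))
E
```

```text
t 13.07 q [  34.4    3.6  -39.3   11.7  -40.7 -146.4] tcp [0.4459 0.0649 0.1504] lean 10.3 leanaz -13.3 yaz 76.5 lean_tool_xy [-0.176  0.001] F [ 0.2 -0.3 -5.7] w 43.7
```

View pics/crop2.png

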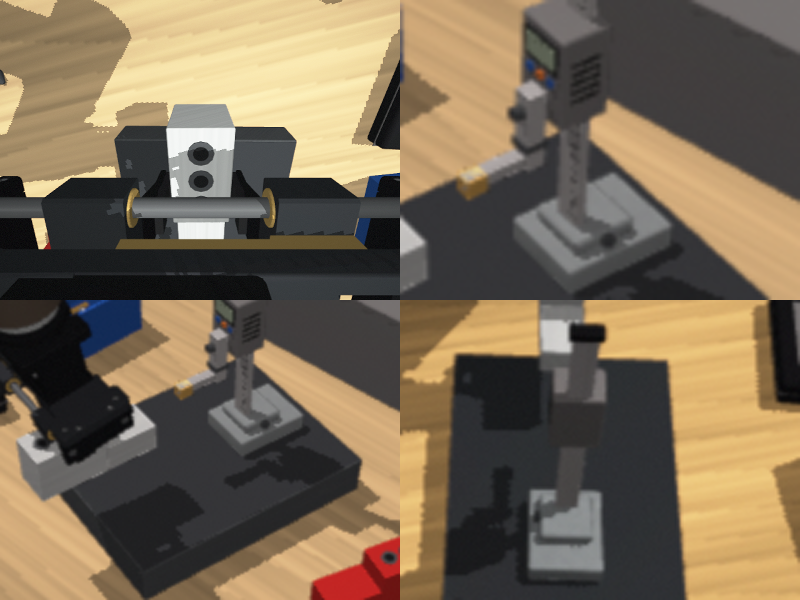

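```bash
python3 - <<'E'
from h import *
import pickle
from scipy.optimize import least_squares
W,D,S=pickle.load(open('w2.pkl','rb'))
for p in [(303,275),(410.5,220)]: print('D',np.round(onz(D,*p,.05),4))
def edge(c,rows,lo,hi,rising):   # column of strongest dark/bright edge per row
    g=cv2.GaussianBlur(cv2.cvtColor(c['pixels'],cv2.COLOR_RGB2GRAY),(3,3),0).astype(float);o=[]
    for v in rows:
        d=np.diff(g[v,lo:hi])*(1 if rising else -1);i=int(np.argmax(d))
        if 0<i<len(d)-1:
            a,b,e=d[i-1:i+2];i+=0.5*(a-e)/(a-2*b+e)
        o.append((lo+i+.5,v))
    return o
def edger(c,cols,lo,hi,rising):
    t=dict(pixels=np.ascontiguousarray(c['pixels'].transpose(1,0,2)));return [(a,b) for b,a in edge(t,cols,lo,hi,rising)]
L=edge(S,range(255,335,3),290,308,False);Rr=edge(S,range(255,340,3),380,402,True)
N=edger(S,list(range(306,330,2))+list(range(362,384,2)),240,256,False)
fit=lambda pts,z:(lambda P:cv2.fitLine(P.astype(np.float32),cv2.DIST_HUBER,0,.001,.001).ravel())(np.array([onz(S,*p,z)[:2] for p in pts]))
l,rr,n=fit(L,.05),fit(Rr,.05),fit(N,.05)
for q in(l,rr,n): print(np.round(q,4),np.degrees(np.arctan(q[1]/q[0])))
a=np.radians(-13.3)
for a in np.radians([-12.8,-13.3,-13.8]):
    X=np.array([np.cos(a),np.sin(a)]);Y=np.array([-X[1],X[0]])
    y0=Y@l[2:];y1=Y@rr[2:];x0=X@n[2:];print(np.degrees(a),'width',y1-y0,'centre',X*(x0+.15)+Y*(y0+y1)/2)
np.save('LRN.npy',np.array([l,rr,n]))
E
```

```text
D [ 0.4349 -0.0442  0.05  ]
D [ 0.7178 -0.1167  0.05  ]
[ 0.9705 -0.2409  0.5564 -0.0743] -13.941748
[ 0.9702 -0.2421  0.6343  0.1421] -14.01186
[0.2431 0.97   0.4584 0.0663] 75.93231
-12.8 width 0.2282640708168449 centre [0.60436098 0.0318509 ]
-13.3 width 0.22849943461935068 centre [0.60433755 0.03177373]
-13.8 width 0.22871739730523866 centre [0.60432387 0.03169426]
```

```bash
python3 - <<'E'
from h import *
import pickle
W,D,S=pickle.load(open('w2.pkl','rb'))
a=np.radians(-14);X=np.array([np.cos(a),np.sin(a),0]);Y=np.array([-X[1],X[0],0]);c=np.array([.6043,.0315,.05])
h=cv2.cvtColor(D['pixels'],cv2.COLOR_RGB2HSV)[175:195,312:332];m=((h[...,1]>110)&(h[...,0]<30)).astype(int)
ys,xs=np.nonzero(m);print('brass bbox',xs.min()+312,xs.max()+312,ys.min()+175,ys.max()+175)
for p in [(322.05,187.75)]:
    o,d=ray(D,*p);t=Y@(c-o)/(Y@d);q=o+t*d-c;print('pad plate-x',X@q,'z',q[2])
for n,cm,u in(('S',S,None),):
    # carriage top front edge / cap check: project expected carriage grip
    pass
tcp=np.array(r.sense()['tcp_pos']);print('tcp in plate',X@(tcp-c),Y@(tcp-c),tcp[2]-.05)
E
python3 st.py
```

```text
brass bbox 317 325 179 189
pad plate-x -0.02044389168605386 z 0.09606980128022506
tcp in plate -0.16134931462970406 -0.0071271780274759465 0.10031948078959375
t 13.22 q [  34.2    3.6  -39.3   11.7  -40.7 -146.1] tcp [0.446  0.0636 0.1503] lean 10.28 leanaz -13.4 yaz 76.5 lean_tool_xy [-0.176  0.   ] F [ 0.  -0.5 -5.8] w 43.8
```

Request:
servo_tool(
  targets=[
    [0,0,-0.5,-0.009,30],
    [0,0,-1,-0.009,30],
    [0,0,-1.4,-0.009,30],
    [0,0,-1.7,-0.009,30],
    [0,0,-1.86,-0.009,30],
  ],
)

```text
time_s: 13.63
tcp_pos: [0.4458, 0.0613, 0.0938]
ee_rot: [[-0.954, 0.245, 0.172], [0.241, 0.969, -0.045], [-0.178, -0.001, -0.984]]
wrist_force: [0.0, -0.3, -5.3]
gripper_width: 0.504
gripper_force: 30.0
```

Request:
servo_tool(
  targets=[
    [0.6,-0.1,0,0,30],
    [1.2,-0.2,0,0,30],
    [1.8,-0.3,0,0,30],
    [2.4,-0.4,0,0,30],
    [2.75,-0.44,0,0,30],
  ],
)

```text
time_s: 14.05
tcp_pos: [0.5318, 0.0493, 0.0957]
ee_rot: [[-0.953, 0.245, 0.177], [0.241, 0.97, -0.042], [-0.182, 0.003, -0.983]]
wrist_force: [-0.2, 0.0, -4.9]
gripper_width: 0.503
gripper_force: 30.0
```

Request:
servo_tool(
  targets=[
    [0,0,0,0,30],
    [0,0,0,0,30],
    [0,0,0,0,30],
    [0,0,0,0,30],
    [0,0,0,0,30],
  ],
)

```text
time_s: 14.47
tcp_pos: [0.5296, 0.0501, 0.0958]
ee_rot: [[-0.954, 0.243, 0.177], [0.239, 0.97, -0.042], [-0.182, 0.002, -0.983]]
wrist_force: [-0.1, -0.4, -4.8]
gripper_width: 0.504
gripper_force: 30.0
```

```bash
cat >> st.py <<'E'
a=np.radians(-14);X=np.array([np.cos(a),np.sin(a),0]);Y=np.array([-X[1],X[0],0]);c=np.array([.6043,.0315,.05])
d=np.array(s['tcp_pos'])-c;print('plate mm',np.round([1000*X@d,1000*Y@d,1000*d[2]],1))
E
python3 st.py; python3 -c "
from h import *
cap('side','side3');cap('scene','scene3')
f=lambda n,x,y,w,h:cv2.resize(cv2.imread(f'pics/{n}.png')[y:y+h,x:x+w],(400,300),interpolation=cv2.INTER_CUBIC)
cv2.imwrite('pics/crop3.png',np.hstack([f('side3',240,140,160,120),f('scene3',290,225,120,90)]))"
```

```text
t 14.47 q [  26.7   15.6  -33.9   12.4  -33.  -140.7] tcp [0.5296 0.0501 0.0958] lean 10.46 leanaz -13.3 yaz 76.0 lean_tool_xy [-0.179  0.002] F [-0.1 -0.4 -4.8] w 43.8
plate mm [-77.   -0.   45.8]
```

View pics/crop3.png

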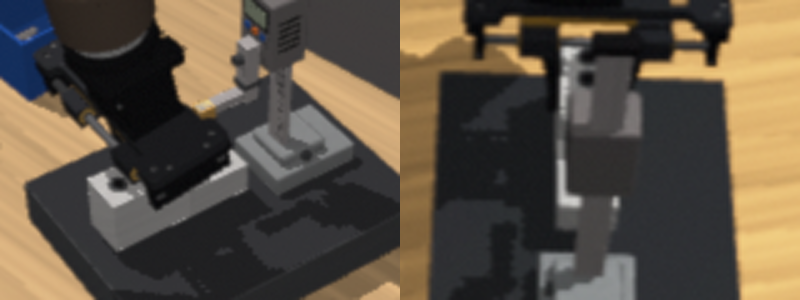

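Request:
servo_tool(
  targets=[
    [0,0,-0.1,0,30],
    [0,0,-0.2,0,30],
    [0,0,-0.3,0,30],
    [0,0,-0.36,0,30],
    [0,0,-0.38,0,30],
  ],
)

```text
time_s: 14.98
tcp_pos: [0.5301, 0.0502, 0.0837]
ee_rot: [[-0.954, 0.243, 0.176], [0.239, 0.97, -0.042], [-0.181, 0.002, -0.983]]
wrist_force: [0.3, 0.2, -6.4]
gripper_width: 0.501
gripper_force: 30.0
```

Request:
servo_tool(
  targets=[
    [0,0,-0.02,0,30],
    [0,0,-0.04,0,30],
    [0,0,-0.06,0,30],
    [0,0,-0.06,0,30],
    [0,0,-0.06,0,30],
  ],
)

```text
time_s: 15.4
tcp_pos: [0.5306, 0.0504, 0.0827]
ee_rot: [[-0.954, 0.243, 0.178], [0.239, 0.97, -0.041], [-0.182, 0.003, -0.983]]
wrist_force: [0.3, -0.1, -6.4]
gripper_width: 0.501
gripper_force: 30.0
```

Request:
servo_tool(
  targets=[
    [0,0,-0.02,0,30],
    [0,0,-0.03,0,30],
    [0,0,-0.05,0,30],
    [0,0,-0.05,0,30],
    [0,0,-0.05,0,30],
  ],
)

```text
time_s: 15.82
tcp_pos: [0.5306, 0.0504, 0.0823]
ee_rot: [[-0.954, 0.243, 0.179], [0.239, 0.97, -0.041], [-0.183, 0.003, -0.983]]
wrist_force: [-5.3, 1.2, 4.1]
gripper_width: 0.502
gripper_force: 30.0
```

Request:
servo_tool(
  targets=[
    [0,0,-0.02,0,30],
    [0,0,-0.03,0,30],
    [0,0,-0.04,0,30],
    [0,0,-0.04,0,30],
    [0,0,-0.04,0,30],
  ],
)

```text
time_s: 16.23
tcp_pos: [0.5307, 0.0503, 0.0822]
ee_rot: [[-0.953, 0.243, 0.179], [0.239, 0.97, -0.042], [-0.184, 0.003, -0.983]]
wrist_force: [-9.1, 0.1, 12.5]
gripper_width: 0.502
gripper_force: 30.0
```

Request:
servo_tool(
  targets=[
    [0,0,0.04,0,30],
    [0,0,0.04,0,60],
    [0,0,0.04,0,87],
    [0,0,0.04,0,87],
    [0,0,0.04,0,87],
  ],
)

```text
time_s: 16.65
tcp_pos: [0.5313, 0.0507, 0.0814]
ee_rot: [[-0.954, 0.243, 0.179], [0.239, 0.97, -0.041], [-0.183, 0.004, -0.983]]
wrist_force: [0.0, -0.3, 1.1]
gripper_width: 0.721
gripper_force: 0.0
```

Request:
servo_tool(
  targets=[
    [0,0,0,0,87],
    [0,0,0,0,87],
    [0,0,0,0,87],
    [0,0,0,0,87],
    [0,0,0,0,87],
  ],
)

```text
time_s: 17.07
tcp_pos: [0.5305, 0.0503, 0.0811]
ee_rot: [[-0.954, 0.243, 0.177], [0.239, 0.97, -0.042], [-0.182, 0.003, -0.983]]
wrist_force: [0.7, -0.5, 0.2]
gripper_width: 0.985
gripper_force: 0.0
```

Request:
servo_tool(
  targets=[
    [-0.3,0.08,0.2,0,87],
    [-0.8,0.2,0.6,0,87],
    [-1.4,0.35,1.4,0,87],
    [-2,0.5,2.4,0,87],
    [-2.4,0.6,3.4,0,87],
  ],
)

```text
time_s: 17.48
tcp_pos: [0.4558, 0.0678, 0.1837]
ee_rot: [[-0.954, 0.243, 0.175], [0.239, 0.97, -0.043], [-0.18, 0.001, -0.984]]
wrist_force: [0.6, 0.3, 0.3]
gripper_width: 0.996
gripper_force: 0.0
```

```bash
python3 st.py; python3 -c "
from h import *
import pickle
D=cap('side','side4');S=cap('scene','scene4');pickle.dump((D,S),open('w4.pkl','wb'))
f=lambda n,x,y,w,h:cv2.resize(cv2.imread(f'pics/{n}.png')[y:y+h,x:x+w],(400,300),interpolation=cv2.INTER_CUBIC)
cv2.imwrite('pics/crop4.png',np.vstack([np.hstack([f('side4',240,90,180,135),f('scene4',290,225,120,90)]),np.hstack([f('side4',310,110,80,60),f('side4',270,160,100,75)])]))"
```

```text
t 17.48 q [  34.1    2.4  -34.8   10.6  -46.4 -145. ] tcp [0.4558 0.0678 0.1837] lean 10.38 leanaz -13.7 yaz 75.9 lean_tool_xy [-0.177  0.001] F [0.6 0.3 0.3] w 86.7
plate mm [-152.8   -0.7  133.7]
```

View pics/crop4.png

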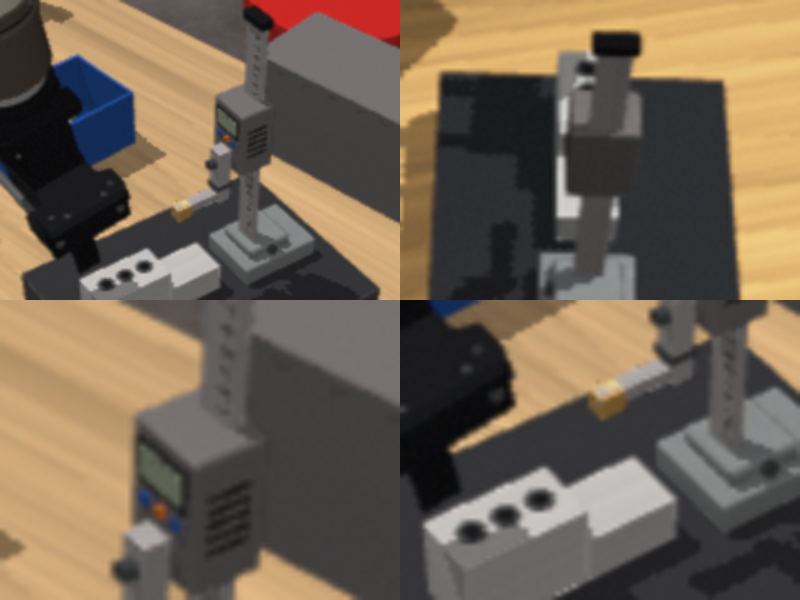

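```bash
python3 - <<'E'
from h import *
import pickle
D,S=pickle.load(open('w4.pkl','rb'))
a=np.radians(-14);X=np.array([np.cos(a),np.sin(a),0]);Y=np.array([-X[1],X[0],0]);c=np.array([.6043,.0315,.05])
pl=lambda p,z:np.round([1000*X@(onz(D,*p,z+.05)-c),1000*Y@(onz(D,*p,z+.05)-c)],1)
print('block hi corners',[pl(p,.055).tolist() for p in [(276.3,215.5),(307,201.75),(317,213.5),(286.5,227)]])
for z in(.198,.204,.21): print('car top',z,[pl(p,z).tolist() for p in [(337.2,133),(349,143.4),(362.4,137)]])
def plS(p,z): q=onz(S,*p,z+.05)-c;return np.round([1000*X@q,1000*Y@q],1).tolist()
# scene crop carriage top near/front corners
for z in(.198,.204,.21): print('S car top',z,[plS(p,z) for p in [(290+172/3.333,225+92/3.333),(290+240/3.333,225+94/3.333),(290+238/3.333,225+137/3.333),(290+169/3.333,225+136/3.333)]])
E
```

```text
block hi corners [[-127.3, 19.3], [-48.5, 18.6], [-50.8, -25.1], [-127.2, -22.9]]
car top 0.198 [[38.4, 29.8], [37.7, -13.3], [73.7, -11.3]]
car top 0.204 [[33.5, 23.0], [32.8, -19.7], [68.4, -17.7]]
car top 0.21 [[28.5, 16.2], [27.9, -26.1], [63.2, -24.1]]
S car top 0.198 [[24.4, -19.6], [24.3, 25.0], [59.6, 22.6], [60.5, -21.8]]
S car top 0.204 [[29.1, -20.0], [29.0, 24.3], [64.1, 21.9], [65.0, -22.2]]
S car top 0.21 [[33.8, -20.4], [33.8, 23.6], [68.6, 21.3], [69.4, -22.6]]
```

Request:
servo_tool(
  targets=[
    [0,0,0.8,0,40],
    [0,0,1.6,0,0],
    [0,0,2.4,0,0],
    [0,0,3.2,0,0],
    [0,0,3.5,0,0],
  ],
)

```text
time_s: 18.0
tcp_pos: [0.4594, 0.0688, 0.2916]
ee_rot: [[-0.953, 0.242, 0.183], [0.239, 0.97, -0.039], [-0.187, 0.006, -0.982]]
wrist_force: [0.9, -0.4, 0.9]
gripper_width: 0.711
gripper_force: 0.0
```

Request:
servo_tool(
  targets=[
    [0.8,-0.2,0,0,0],
    [1.7,-0.42,0,0,0],
    [2.6,-0.65,0,0,0],
    [3.5,-0.87,0,0,0],
    [4,-1,0,0,0],
  ],
)

```text
time_s: 18.42
tcp_pos: [0.58, 0.0377, 0.2863]
ee_rot: [[-0.954, 0.244, 0.175], [0.24, 0.97, -0.042], [-0.18, 0.002, -0.984]]
wrist_force: [1.0, -0.0, 0.6]
gripper_width: 0.324
gripper_force: 0.0
```

Request:
servo_tool(
  targets=[
    [0,0,0,0,0],
    [0,0,0,0,0],
    [0,0,0,0,0],
    [0,0,0,0,0],
    [0,0,0,0,0],
  ],
)

```text
time_s: 18.83
tcp_pos: [0.5776, 0.0386, 0.2884]
ee_rot: [[-0.954, 0.242, 0.178], [0.239, 0.97, -0.041], [-0.182, 0.003, -0.983]]
wrist_force: [0.4, -1.0, 0.6]
gripper_width: 0.016
gripper_force: 0.0
```

```bash
python3 st.py
```

```text
t 18.83 q [  23.3    9.6   -9.4    7.   -62.7 -130.1] tcp [0.5776 0.0386 0.2884] lean 10.51 leanaz -13.0 yaz 76.0 lean_tool_xy [-0.179  0.003] F [ 0.4 -1.   0.6] w 1.4
plate mm [-27.6   0.4 238.4]
```

Request:
servo_tool(
  targets=[
    [0.4,-0.1,0,0,0],
    [0.8,-0.2,0,0,0],
    [1.1,-0.27,0,0,0],
    [1.3,-0.32,0,0,0],
    [1.45,-0.36,0,0,0],
  ],
)

```text
time_s: 19.25
tcp_pos: [0.6222, 0.0276, 0.2881]
ee_rot: [[-0.954, 0.243, 0.177], [0.239, 0.97, -0.041], [-0.182, 0.003, -0.983]]
wrist_force: [0.2, -0.7, -0.5]
gripper_width: 0.004
gripper_force: 0.0
```

Request:
servo_tool(
  targets=[
    [0.08,-0.02,0,0,0],
    [0.16,-0.04,0,0,0],
    [0.22,-0.055,0,0,0],
    [0.25,-0.06,0,0,0],
    [0.25,-0.06,0,0,0],
  ],
)

```text
time_s: 19.67
tcp_pos: [0.6295, 0.0257, 0.2881]
ee_rot: [[-0.954, 0.243, 0.177], [0.239, 0.97, -0.042], [-0.182, 0.003, -0.983]]
wrist_force: [-0.4, 0.1, -0.8]
gripper_width: 0.003
gripper_force: 0.0
```

```bash
python3 st.py; python3 -c "
from h import *
cap('side','side5');cap('scene','scene5')
f=lambda n,x,y,w,h:cv2.resize(cv2.imread(f'pics/{n}.png')[y:y+h,x:x+w],(400,300),interpolation=cv2.INTER_CUBIC)
cv2.imwrite('pics/crop5.png',np.hstack([f('side5',290,70,120,90),f('scene5',310,215,100,75)]))"
```

```text
t 19.67 q [  19.9   14.8   -2.5    6.4  -64.  -126.3] tcp [0.6295 0.0257 0.2881] lean 10.5 leanaz -13.2 yaz 75.9 lean_tool_xy [-0.179  0.003] F [-0.4  0.1 -0.8] w 0.2
plate mm [ 25.8   0.5 238.1]
```

View pics/crop5.png

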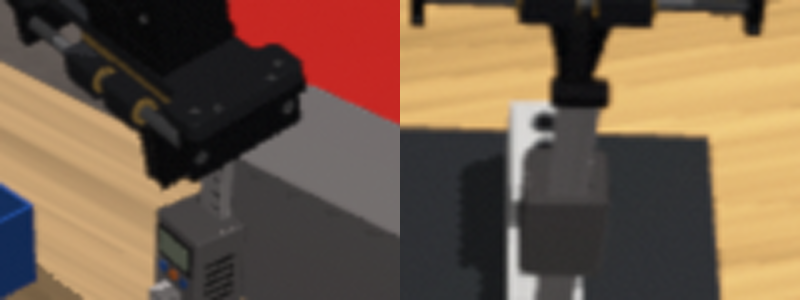

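Request:
servo_tool(
  targets=[
    [0,0,-0.1,0,0],
    [0,0,-0.2,0,0],
    [0,0,-0.3,0,0],
    [0,0,-0.35,0,0],
    [0,0,-0.35,0,0],
  ],
)

```text
time_s: 20.18
tcp_pos: [0.6291, 0.0257, 0.2768]
ee_rot: [[-0.954, 0.243, 0.176], [0.239, 0.97, -0.042], [-0.181, 0.002, -0.983]]
wrist_force: [-1.0, 0.5, 0.0]
gripper_width: 0.008
gripper_force: 0.0
```

Request:
servo_tool(
  targets=[
    [0,0,-0.05,0,0],
    [0,0,-0.1,0,0],
    [0,0,-0.15,0,0],
    [0,0,-0.2,0,0],
    [0,0,-0.2,0,0],
  ],
)

```text
time_s: 20.6
tcp_pos: [0.6293, 0.0257, 0.2711]
ee_rot: [[-0.954, 0.243, 0.177], [0.239, 0.97, -0.042], [-0.182, 0.003, -0.983]]
wrist_force: [-0.0, 0.3, 0.2]
gripper_width: -0.0
gripper_force: 0.0
```

Request:
servo_tool(
  targets=[
    [0,0,-0.05,0,0],
    [0,0,-0.1,0,0],
    [0,0,-0.15,0,0],
    [0,0,-0.2,0,0],
    [0,0,-0.2,0,0],
  ],
)

```text
time_s: 21.02
tcp_pos: [0.6293, 0.0257, 0.2651]
ee_rot: [[-0.954, 0.243, 0.177], [0.239, 0.97, -0.042], [-0.181, 0.003, -0.983]]
wrist_force: [-1.0, 0.5, -0.2]
gripper_width: 0.005
gripper_force: 0.0
```

```bash
python3 - <<'E'
from h import *
D=cap('side','side6');S=cap('scene','scene6')
h=cv2.cvtColor(D['pixels'],cv2.COLOR_RGB2HSV)[170:215,305:335];m=(h[...,1]>110)&(h[...,0]<30)
ys,xs=np.nonzero(m);print('brass bbox',xs.min()+305,xs.max()+305,ys.min()+170,ys.max()+170)
a=np.radians(-14);X=np.array([np.cos(a),np.sin(a),0]);Y=np.array([-X[1],X[0],0]);c=np.array([.6043,.0315,.05])
s=r.sense();R=np.array(s['ee_rot']);t=np.array(s['tcp_pos'])+.017*R[:,2]
print('tip plate',1000*X@(t-c),1000*Y@(t-c),1000*(t-c)[2],'tip px',proj(D,t),proj(D,t+.0095*X),proj(D,c+.031*X+np.array([0,0,.206])),s['wrist_force'])
f=lambda n,x,y,w,h:cv2.resize(cv2.imread(f'pics/{n}.png')[y:y+h,x:x+w],(400,300),interpolation=cv2.INTER_CUBIC)
cv2.imwrite('pics/crop6.png',np.hstack([f('side6',305,75,100,75),f('scene6',320,225,80,60)]))
E
```

```text
brass bbox 317 325 179 189
tip plate 28.934804181752497 0.524300135990039 198.8151645716697 tip px [341.62334246 141.15585929] [345.36272464 139.5949949 ] [342.67762112 138.07950046] [0.17457817 0.11161402 0.34882373]
```

View pics/crop6.png

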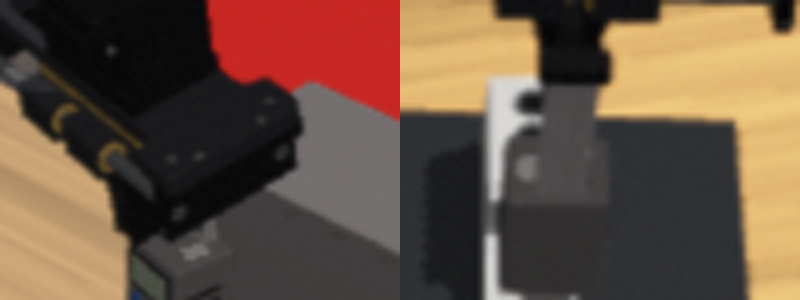

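```bash
python3 - <<'E'
from h import *
import pickle
W=cap('wrist','wrist6');pickle.dump(W,open('w6.pkl','wb'))
a=np.radians(-14);X=np.array([np.cos(a),np.sin(a),0]);Y=np.array([-X[1],X[0],0]);c=np.array([.6043,.0315,.05])
s=r.sense();R=np.array(s['ee_rot']);t=np.array(s['tcp_pos'])+.017*R[:,2]
print('tip in wrist',proj(W,t),'car top front edge',[proj(W,c+.031*X+y*Y+np.array([0,0,.206])).round().tolist() for y in(-.023,.023)],'TCP',proj(W,np.array(s['tcp_pos'])))
f=lambda n,x,y,w,h,W,H:cv2.resize(cv2.imread(f'pics/{n}.png')[y:y+h,x:x+w],(W,H),interpolation=cv2.INTER_CUBIC)
top=np.hstack([f('side6',315,100,60,45,400,300),f('side4',315,100,60,45,400,300)])
bot=np.hstack([f('wrist6',160,120,320,240,400,300),f('wrist6',0,0,640,480,400,300)])
cv2.imwrite('pics/crop7.png',np.vstack([top,bot]))
E
```

```text
tip in wrist [322.07889617 275.56347755] car top front edge [[279.0, 286.0], [363.0, 286.0]] TCP [322.14904681 288.2989059 ]
```

View pics/crop7.png

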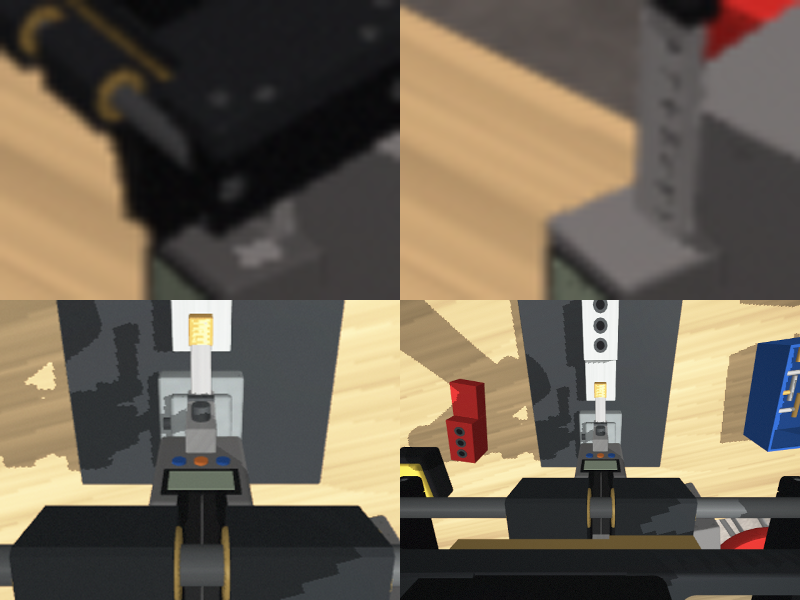

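Request:
servo_tool(
  targets=[
    [0,0,-0.04,0,0],
    [0,0,-0.08,0,0],
    [0,0,-0.12,0,0],
    [0,0,-0.15,0,0],
    [0,0,-0.15,0,0],
  ],
)

```text
time_s: 21.58
tcp_pos: [0.6293, 0.0257, 0.2608]
ee_rot: [[-0.954, 0.243, 0.177], [0.239, 0.97, -0.042], [-0.182, 0.003, -0.983]]
wrist_force: [-0.1, -0.2, -0.5]
gripper_width: 0.004
gripper_force: 0.0
```

```bash
python3 - <<'E'
from h import *
import pickle
W=cv2.cvtColor(pickle.load(open('w6.pkl','rb'))['pixels'],cv2.COLOR_RGB2GRAY)
for u in(296,308,316,322,330,340): print(u,W[250:306:3,u].tolist())
D=cap('side','side7')
for n in('side4','side6','side7'):
    g=cv2.imread(f'pics/{n}.png').max(2);print(n)
    for u in(334,338,341,344,348):print(u,g[122:152:2,u].tolist())
E
python3 st.py
```

```text
296 [77, 76, 41, 109, 110, 108, 107, 126, 22, 76, 80, 101, 28, 29, 29, 29, 28, 29, 26]
308 [58, 74, 41, 109, 109, 108, 109, 127, 14, 16, 18, 21, 18, 15, 15, 14, 22, 26, 22]
316 [115, 76, 44, 107, 107, 109, 107, 128, 21, 27, 24, 24, 25, 25, 23, 23, 22, 25, 23]
322 [107, 76, 41, 109, 109, 110, 108, 128, 24, 42, 46, 52, 54, 51, 52, 52, 54, 52, 52]
330 [74, 74, 41, 108, 107, 108, 109, 127, 20, 25, 22, 25, 22, 25, 26, 24, 23, 23, 22]
340 [62, 76, 43, 110, 108, 108, 107, 128, 12, 30, 17, 16, 24, 24, 23, 24, 23, 76, 92]
side4
334 [201, 208, 202, 207, 197, 184, 184, 188, 189, 202, 204, 200, 205, 209, 204]
338 [203, 201, 207, 202, 206, 139, 100, 67, 51, 89, 88, 87, 55, 105, 86]
341 [194, 204, 203, 206, 192, 121, 119, 111, 66, 50, 90, 97, 96, 53, 84]
344 [194, 195, 204, 199, 127, 119, 120, 120, 118, 78, 46, 81, 98, 97, 70]
348 [190, 194, 194, 140, 119, 119, 119, 119, 119, 120, 114, 66, 61, 60, 62]
side6
334 [16, 18, 22, 33, 43, 77, 179, 185, 187, 199, 201, 197, 202, 206, 201]
338 [13, 10, 9, 12, 11, 11, 20, 32, 41, 71, 72, 70, 46, 74, 71]
341 [49, 23, 10, 10, 11, 11, 20, 66, 51, 35, 75, 78, 77, 44, 67]
344 [12, 13, 10, 9, 11, 15, 65, 71, 72, 58, 35, 65, 79, 78, 57]
348 [24, 11, 15, 35, 19, 12, 20, 69, 73, 72, 70, 55, 52, 55, 57]
side7
334 [16, 16, 16, 21, 31, 41, 78, 182, 187, 199, 201, 197, 202, 206, 201]
338 [46, 16, 9, 11, 9, 11, 10, 17, 40, 71, 71, 70, 45, 75, 71]
341 [52, 49, 24, 9, 10, 11, 11, 25, 51, 36, 76, 79, 77, 44, 67]
344 [17, 11, 12, 10, 9, 10, 15, 66, 71, 58, 35, 65, 80, 78, 56]
348 [25, 25, 14, 15, 34, 16, 11, 24, 74, 73, 71, 55, 53, 54, 57]
t 21.63 q [  19.9   15.6   -5.3    6.6  -60.4 -126.8] tcp [0.6294 0.0257 0.261 ] lean 10.49 leanaz -13.2 yaz 75.9 lean_tool_xy [-0.179  0.003] F [ 0.7 -0.4  0.2] w 0.2
plate mm [ 25.8   0.5 211. ]
```

Request:
servo_tool(
  targets=[
    [0,0,-0.05,0,0],
    [0,0,-0.1,0,0],
    [0,0,-0.15,0,0],
    [0,0,-0.2,0,0],
    [0,0,-0.2,0,0],
  ],
)

```text
time_s: 22.05
tcp_pos: [0.6293, 0.0257, 0.2546]
ee_rot: [[-0.954, 0.243, 0.177], [0.239, 0.97, -0.042], [-0.181, 0.002, -0.983]]
wrist_force: [0.7, -0.2, -0.7]
gripper_width: 0.006
gripper_force: 0.0
```

```bash
python3 - <<'E'
from h import *
D=cap('side','side8')
g=D['pixels'].max(2)
for u in(334,338,341,344,348):print(u,g[122:152:2,u].tolist())
s=r.sense();R=np.array(s['ee_rot']);p=np.array(s['tcp_pos'])
for k in(-.02,-.01,0,.01,.017): print(k,[proj(D,p+k*R[:,2]+dx*R[:,0]+dy*R[:,1]).round(1).tolist() for dx,dy in((0,0),(.0095,-.0105),(.0095,.0105),(-.0095,-.0105))])
E
python3 st.py
```

```text
334 [44, 16, 14, 17, 20, 24, 32, 72, 182, 199, 201, 197, 203, 206, 201]
338 [53, 52, 30, 10, 11, 10, 11, 11, 14, 29, 72, 70, 45, 75, 70]
341 [19, 38, 52, 40, 12, 12, 10, 10, 15, 34, 75, 79, 77, 45, 67]
344 [28, 19, 14, 11, 12, 11, 9, 11, 41, 57, 36, 65, 79, 79, 56]
348 [29, 32, 24, 21, 13, 31, 46, 12, 11, 65, 71, 56, 53, 55, 56]
-0.02 [[339.2, 132.0], [338.4, 136.8], [332.5, 131.7], [346.0, 132.3]]
-0.01 [[339.8, 135.7], [339.1, 140.5], [333.1, 135.4], [346.6, 136.0]]
0 [[340.5, 139.3], [339.7, 144.2], [333.8, 139.0], [347.2, 139.7]]
0.01 [[341.1, 142.9], [340.3, 147.7], [334.4, 142.6], [347.7, 143.3]]
0.017 [[341.5, 145.4], [340.7, 150.2], [334.9, 145.1], [348.1, 145.8]]
t 22.1 q [  19.9   15.8   -5.9    6.6  -59.6 -126.9] tcp [0.6294 0.0257 0.2548] lean 10.47 leanaz -13.3 yaz 75.9 lean_tool_xy [-0.179  0.002] F [-0.5  0.4 -0.2] w 0.5
plate mm [ 25.7   0.4 204.8]
```

```bash
python3 - <<'E'
import cv2
g=cv2.imread('pics/side8.png').max(2)
for v in range(104,160): print(v,''.join(' .:-=+*#%@'[min(9,int(x)//14)] for x in g[v,322:372]))
E
```

```text
104 :-==:....               ....::::::::::::::::::::::
105 --:-=-:....            ...:::.:::::::::::::.:::::-
106 #*-:-=-:....        ....:..::::::.::::::::::::::::
107 **=::-=-:.....     ...::.::::.::::::::::::.::::.::
108 --::::-=-:...... ....:::::::..:.:::::::.::..:::::.
109 ::::::::--:.........::::.::::::.:::::::::.::.::--:
110 :::::::::-=-:.....:::::::.::::::::::::::.:.::::--:
111 .:::::::::-=-:....::.:::.::::::.::::::::.:::::::::
112 ...::::::::-=-:.....::::::::::.::.::.:::::.:::::..
113 ...::::::::::-=:.....::::::::::::::::.:::::::.....
114 ....::::::::::-=-:...:.:::.::::::::::::::::.......
115 :....:.:.:===-:-=-:..::.::::..:.::::::::::........
116 :.....:.:+#**+-:-+-:::::::::::::::::::::......... 
117 -......:+**++*-..::.:::::::.::.:::.::::.........  
118 #-.....-**====-:..:::::::::::::--:::..........    
119 @@=...:+*+=----:...::::::--::::-=-:.........      
120 @@@=:..=*+---=-:....::::---:.::::::........       
121 @@@@+:.-**=------....::.:::::::..........         
122 @@@@@*::=**------:....::::::::.........           
123 @@@@@@#-:::..:----:.....::::.........             

[... 1279 characters left out ...]
@@@@@+---=++++-:-=======-::-============
148 @@@@@@@@@@@@@@@=++--=+++-:-=====-:::-=============
149 @@@@@@@@@@@@@@@=+*=--=++-:-==--:-:---:============
150 @@@@@@@@@@@@@@@+++===-==--===-----:::-============
151 @@@@@@@@@@@@@@@+===##+--:-=====-::----============
152 @@@@@@@@@@@@@@@+--+#%+-:.:===-:::---::============
153 @@@@@@@@@@@@@@@+===*#+==:-===-----::--============
154 @@@@@@@@@@@@@@@++*+===++=-====-::-----============
155 @@@@@@@@@@@@@@@####+==++=-===-::-=-:::============
156 @@@@@@@@@@@@@@######+====-===----::---============
157 @@@@@@@@@@@@@########*=--====--:------============
158 @@@@@@@@@@@@@#*######*==-====-----::-=============
159 @@@@@@@@@@@@@#++###***+=-======-::--====*+========
```

Request:
servo_tool(
  targets=[
    [0,0,-0.04,0,0],
    [0,0,-0.08,0,0],
    [0,0,-0.1,0,0],
    [0,0,-0.1,0,0],
    [0,0,-0.1,0,0],
  ],
)

```text
time_s: 22.52
tcp_pos: [0.6295, 0.0257, 0.2521]
ee_rot: [[-0.954, 0.243, 0.177], [0.239, 0.97, -0.042], [-0.182, 0.003, -0.983]]
wrist_force: [0.7, -0.3, 0.0]
gripper_width: 0.003
gripper_force: 0.0
```

```bash
python3 - <<'E'
from h import *
import pickle
D,S=pickle.load(open('w4.pkl','rb'))
p=np.array([.4558,.0678,.1837]);R=np.array([[-.954,.243,.175],[.239,.97,-.043],[-.18,.001,-.984]])
for k in(-.03,-.008,.017):
  for sy in(-1,1): print(k,sy,[proj(D,p+k*R[:,2]+dx*R[:,0]+sy*dy*R[:,1]).round(1).tolist() for dx,dy in((0,.051),(.0095,.0435),(.0095,.0585),(-.0095,.0585))])
g=D['pixels'].max(2)
for v in range(176,224): print(v,''.join(' .:-=+*#%@'[min(9,int(x)//14)] for x in g[v,225:310]))
W=pickle.load(open('w6.pkl','rb'))['pixels'].max(2)
for v in range(256,330,3): print(v,''.join(' .:-=+*#%@'[min(9,int(x)//14)] for x in W[v,270:374:2]))
E
```

```text
-0.03 -1 [[277.5, 203.1], [271.4, 203.4], [275.4, 207.9], [283.7, 202.8]]
-0.03 1 [[251.9, 174.6], [249.7, 178.9], [246.2, 174.9], [254.1, 170.3]]
-0.008 -1 [[280.0, 210.4], [274.0, 210.7], [277.9, 215.2], [286.0, 210.1]]
-0.008 1 [[254.6, 182.0], [252.5, 186.3], [249.0, 182.3], [256.7, 177.7]]
0.017 -1 [[282.7, 218.4], [276.8, 218.7], [280.6, 223.1], [288.6, 218.2]]
0.017 1 [[257.6, 190.1], [255.5, 194.4], [252.1, 190.4], [259.7, 185.9]]
176 @@@@@@@@@@@@@@@@@@@#*#*+-.......:::::::::::::::::::::::::::::--:::......+@@@@@@@@@@@@
177 +@@@@@@@@@@@@@@@@@@@#*#*+-......::::::::::::::::::::.:::::::-=-:::......-@@@@@@@@@@@@
178 -%@@@@@@@@@@@@@@@@@@@#*#*=:.....::::::::::::::::::::::::::::::::........:#@@@@@@@@@@@
179 .-%@@@@@@@@@@@@@@@@@@@***=-......:::::::::::::::::::::::::::::........  -%@@@@@@@@@@@
180 ..=@@@@@@@@@@@@@@@@@@@%*+=-:......:::::::::::::::::::::::::::......... .+@@@@@@@@@@@@
181 ..:+@@@@@@@@@@@@@@@@@@@#+==-:.....::::::::::::::::::.::::::........ ....=@@@@@@@@@@@@
182 ...-%@@@@@@@@@@@@@@@@@@@*===-:....:::::::::::::::::::::::........  ..::.=@@@@@@@@@@@@
183 ....-%@@@@@@@@@@@@@@@@@
[... 4387 characters left out ...]
::::::::::::::.:
295 ::::::::::::::::.........--.........::::::::::::::::
298 ::.:::::::::::::.........:-.........:::.::::::::::::
301 ::::::::::::::::*-......::-.......-*-:::::::::::::.:
304 ::::::::::.::::=#*.......:-.......##*::::::.::::::::
307 :::::::::::::::+#*:......:-.......#%#:::::::::::::::
310 :::::::::::::::*%*-......:-.......%@%:::::::::::::::
313 :::::::::::::::%%#-......:-......:#@%::.::::::::::::
316 :::::::::::::::%@*----------------+@@:::::::::::::::
319 :::::-:-::-::::%@+================+@@:::::::-:::-:::
322 :::-:--:-:::--:@@++==+=++========++@@::::::--::-:--:
325 ----:----:----:@@++++++++++++++++++@@::-------------
328 ---------------@@++++++++++++++++++@@---------------
```

Request:
servo_tool(
  targets=[
    [0,0,-0.04,0,0],
    [0,0,-0.08,0,0],
    [0,0,-0.12,0,0],
    [0,0,-0.12,0,0],
    [0,0,-0.12,0,0],
  ],
)

```text
time_s: 22.93
tcp_pos: [0.6296, 0.0257, 0.2488]
ee_rot: [[-0.954, 0.243, 0.178], [0.239, 0.97, -0.042], [-0.183, 0.003, -0.983]]
wrist_force: [-1.0, 0.4, 1.2]
gripper_width: 0.008
gripper_force: 0.8
```

Request:
servo_tool(
  targets=[
    [0,0,-0.04,0,0],
    [0,0,-0.08,0,0],
    [0,0,-0.12,0,0],
    [0,0,-0.12,0,0],
    [0,0,-0.12,0,0],
  ],
)

```text
time_s: 23.35
tcp_pos: [0.6296, 0.0257, 0.2451]
ee_rot: [[-0.954, 0.243, 0.178], [0.239, 0.97, -0.042], [-0.183, 0.003, -0.983]]
wrist_force: [-1.7, 0.2, 3.9]
gripper_width: 0.003
gripper_force: 2.0
```

```bash
cat > brass.py <<'E'
from h import *
D=cap('side','sideL')
h=cv2.cvtColor(D['pixels'],cv2.COLOR_RGB2HSV)[160:240,300:340];m=((h[...,1]>110)&(h[...,0]<30)&(h[...,0]>12)).astype(np.uint8)
n,_,st,ce=cv2.connectedComponentsWithStats(m)
print('brass',[(st[i].tolist(),ce[i].round(1).tolist()) for i in range(1,n) if st[i][4]>15])
g=D['pixels'].max(2)
for v in range(130,150): print(v,''.join(' .:-=+*#%@'[min(9,int(x)//14)] for x in g[v,326:362]))
E
python3 brass.py;python3 st.py
```

```text
brass [([17, 20, 9, 11, 66], [21.2, 25.4])]
130 @@@@@@=..  .:---:............ .     
131 @@@@@@*:..  .:--:..........        .
132 @@@@@@#:..   .:-:.  ......          
133 @@@@@@#-..    .::.   ...            
134 @@@@@@%-..     ..        .          
135 @@@@@@@=..             ...         .
136 @@@@@@@+..            .:-..      ..:
137 @@@@@@@#:.           .:--.     ..-==
138 @@@@@@@%-.           .:-:.    .:-=++
139 @@@@@@@@=..   .      ..:.   .:-=++++
140 @@@@@@@@*-.        .  ..  ..-=+++++=
141 @@@@@@@@@@+:     ....    .:-=++++===
142 @@@@@@@@@@@=. ...-::. ..:-=++++=====
143 @@@@@@@@@@@+..-=-:::...-=+++========
144 @@@@@@@@@@@+:-+++-::::-+++==========
145 @@@@@@@@@@@+++++++=::-==============
146 @@@@@@@@@@@+=++++++=::-=============
147 @@@@@@@@@@@=-=++++++-:-==========-==
148 @@@@@@@@@@@+--=+++++-:=========-::-=
149 @@@@@@@@@@@+=-:-++++-:=======-:::-==
t 23.4 q [  19.9   16.1   -6.9    6.7  -58.3 -127.1] tcp [0.6296 0.0257 0.2451] lean 10.52 leanaz -13.2 yaz 76.0 lean_tool_xy [-0.18   0.003] F [-1.2 -0.4  3.9] w 0.5
plate mm [ 26.    0.5 195.1]
```

Request:
servo_tool(
  targets=[
    [0,0,-0.1,0,0],
    [0,0,-0.22,0,0],
    [0,0,-0.36,0,0],
    [0,0,-0.48,0,0],
    [0,0,-0.6,0,0],
  ],
)

```text
time_s: 23.82
tcp_pos: [0.6296, 0.0257, 0.2264]
ee_rot: [[-0.954, 0.243, 0.178], [0.239, 0.97, -0.042], [-0.182, 0.003, -0.983]]
wrist_force: [-0.9, -0.6, 4.7]
gripper_width: 0.005
gripper_force: 2.2
```

Request:
servo_tool(
  targets=[
    [0,0,-0.12,0,0],
    [0,0,-0.24,0,0],
    [0,0,-0.36,0,0],
    [0,0,-0.48,0,0],
    [0,0,-0.55,0,0],
  ],
)

```text
time_s: 24.23
tcp_pos: [0.6296, 0.0257, 0.2099]
ee_rot: [[-0.954, 0.243, 0.177], [0.239, 0.97, -0.042], [-0.182, 0.003, -0.983]]
wrist_force: [-1.1, 0.0, 4.2]
gripper_width: 0.002
gripper_force: 2.1
```

```bash
python3 brass.py|head -1;python3 st.py; python3 - <<'E'
from h import *
a=np.radians(-14);X=np.array([np.cos(a),np.sin(a),0]);c=np.array([.6043,.0315,.05]);D=cap('side')
for z in(.1,.096,.06,.05,.04,.03): print(z,proj(D,c-.022*X+np.array([0,0,z])))
E
```

```text
brass [([17, 36, 9, 6, 32], [21.8, 38.8])]
t 24.28 q [  19.9   17.6  -10.3    7.1  -53.6 -127.7] tcp [0.6295 0.0258 0.2095] lean 10.48 leanaz -13.2 yaz 75.9 lean_tool_xy [-0.179  0.003] F [0.1 0.  2.5] w 0.5
plate mm [ 25.8   0.5 159.5]
0.1 [321.4492116  186.65079835]
0.096 [321.45538734 188.0424356 ]
0.06 [321.50957104 200.2521529 ]
0.05 [321.52418944 203.54625433]
0.04 [321.5386263 206.7994442]
0.03 [321.55288495 210.01247995]
```

Request:
servo_tool(
  targets=[
    [0,0,-0.08,0,0],
    [0,0,-0.16,0,0],
    [0,0,-0.24,0,0],
    [0,0,-0.3,0,0],
    [0,0,-0.34,0,0],
  ],
)

```text
time_s: 24.75
tcp_pos: [0.6296, 0.0257, 0.2001]
ee_rot: [[-0.954, 0.243, 0.178], [0.239, 0.97, -0.042], [-0.182, 0.003, -0.983]]
wrist_force: [0.2, 0.1, 3.3]
gripper_width: 0.002
gripper_force: 2.1
```

Request:
servo_tool(
  targets=[
    [0,0,-0.03,0,0],
    [0,0,-0.06,0,0],
    [0,0,-0.09,0,0],
    [0,0,-0.12,0,0],
    [0,0,-0.15,0,0],
  ],
)

```text
time_s: 25.17
tcp_pos: [0.6296, 0.0257, 0.1957]
ee_rot: [[-0.954, 0.243, 0.178], [0.239, 0.97, -0.042], [-0.182, 0.003, -0.983]]
wrist_force: [-1.7, -0.0, 3.9]
gripper_width: 0.007
gripper_force: 2.1
```

Request:
servo_tool(
  targets=[
    [0,0,-0.03,0,0],
    [0,0,-0.06,0,0],
    [0,0,-0.09,0,0],
    [0,0,-0.1,0,0],
    [0,0,-0.1,0,0],
  ],
)

```text
time_s: 25.58
tcp_pos: [0.6295, 0.0258, 0.1926]
ee_rot: [[-0.954, 0.243, 0.177], [0.239, 0.97, -0.042], [-0.182, 0.003, -0.983]]
wrist_force: [0.1, -0.5, 3.5]
gripper_width: 0.007
gripper_force: 1.6
```

Request:
servo_tool(
  targets=[
    [0,0,-0.03,0,0],
    [0,0,-0.06,0,0],
    [0,0,-0.08,0,0],
    [0,0,-0.08,0,0],
    [0,0,-0.08,0,0],
  ],
)

```text
time_s: 26.0
tcp_pos: [0.6295, 0.0258, 0.1902]
ee_rot: [[-0.954, 0.243, 0.177], [0.239, 0.97, -0.042], [-0.182, 0.003, -0.983]]
wrist_force: [0.1, 1.1, 3.2]
gripper_width: 0.007
gripper_force: 1.6
```

```bash
python3 st.py
```

```text
t 26.0 q [  19.9   18.4  -12.     7.4  -51.  -128.2] tcp [0.6295 0.0258 0.1902] lean 10.5 leanaz -13.2 yaz 75.9 lean_tool_xy [-0.179  0.003] F [0.1 1.1 3.2] w 0.6
plate mm [ 25.9   0.5 140.2]
```

Request:
servo_tool(
  targets=[
    [0,0,-0.02,0,0],
    [0,0,-0.04,0,0],
    [0,0,-0.05,0,0],
    [0,0,-0.05,0,0],
    [0,0,-0.05,0,0],
  ],
)

```text
time_s: 26.42
tcp_pos: [0.6295, 0.0257, 0.1888]
ee_rot: [[-0.954, 0.243, 0.177], [0.239, 0.97, -0.042], [-0.182, 0.003, -0.983]]
wrist_force: [-0.4, -0.8, 3.8]
gripper_width: 0.003
gripper_force: 1.8
```

Request:
servo_tool(
  targets=[
    [0,0,-0.02,0,0],
    [0,0,-0.04,0,0],
    [0,0,-0.04,0,0],
    [0,0,-0.04,0,0],
    [0,0,-0.04,0,0],
  ],
)

```text
time_s: 26.83
tcp_pos: [0.6295, 0.0257, 0.1875]
ee_rot: [[-0.954, 0.243, 0.177], [0.239, 0.97, -0.042], [-0.182, 0.003, -0.983]]
wrist_force: [0.7, -0.1, 3.1]
gripper_width: 0.008
gripper_force: 1.7
```

Request:
servo_tool(
  targets=[
    [0,0,-0.02,0,0],
    [0,0,-0.04,0,0],
    [0,0,-0.05,0,0],
    [0,0,-0.05,0,0],
    [0,0,-0.05,0,0],
  ],
)

```text
time_s: 27.25
tcp_pos: [0.6295, 0.0258, 0.186]
ee_rot: [[-0.954, 0.243, 0.177], [0.239, 0.97, -0.042], [-0.182, 0.003, -0.983]]
wrist_force: [1.0, -0.1, 4.3]
gripper_width: 0.005
gripper_force: 1.8
```

Request:
servo_tool(
  targets=[
    [0,0,-0.02,0,0],
    [0,0,-0.04,0,0],
    [0,0,-0.04,0,0],
    [0,0,-0.04,0,0],
    [0,0,-0.04,0,0],
  ],
)

```text
time_s: 27.67
tcp_pos: [0.6295, 0.0258, 0.1848]
ee_rot: [[-0.954, 0.243, 0.177], [0.239, 0.97, -0.042], [-0.182, 0.003, -0.983]]
wrist_force: [-0.0, 0.7, 2.5]
gripper_width: 0.005
gripper_force: 1.7
```

Request:
servo_tool(
  targets=[
    [0,0,-0.02,0,0],
    [0,0,-0.04,0,0],
    [0,0,-0.05,0,0],
    [0,0,-0.05,0,0],
    [0,0,-0.05,0,0],
  ],
)

```text
time_s: 28.08
tcp_pos: [0.6295, 0.0257, 0.1834]
ee_rot: [[-0.954, 0.243, 0.177], [0.239, 0.97, -0.042], [-0.182, 0.003, -0.983]]
wrist_force: [0.6, -0.0, 3.0]
gripper_width: 0.004
gripper_force: 1.8
```

Request:
servo_tool(
  targets=[
    [0,0,-0.02,0,0],
    [0,0,-0.04,0,0],
    [0,0,-0.04,0,0],
    [0,0,-0.04,0,0],
    [0,0,-0.04,0,0],
  ],
)

```text
time_s: 28.5
tcp_pos: [0.6295, 0.0257, 0.1821]
ee_rot: [[-0.954, 0.243, 0.177], [0.239, 0.97, -0.042], [-0.182, 0.003, -0.983]]
wrist_force: [0.9, -0.6, 3.6]
gripper_width: 0.009
gripper_force: 1.7
```

```bash
python3 brass.py|head -1;python3 st.py
```

```text
brass [([20, 45, 6, 7, 28], [22.6, 48.0])]
t 28.55 q [  19.9   18.8  -12.7    7.5  -49.9 -128.3] tcp [0.6295 0.0258 0.1821] lean 10.5 leanaz -13.2 yaz 75.9 lean_tool_xy [-0.179  0.003] F [ 0.8 -0.6  3.7] w 0.6
plate mm [ 25.8   0.5 132.1]
```

Request:
servo_tool(
  targets=[
    [0,0,-0.02,0,0],
    [0,0,-0.04,0,0],
    [0,0,-0.04,0,0],
    [0,0,-0.04,0,0],
    [0,0,-0.04,0,0],
  ],
)

```text
time_s: 28.97
tcp_pos: [0.6295, 0.0257, 0.1809]
ee_rot: [[-0.954, 0.243, 0.177], [0.239, 0.97, -0.042], [-0.182, 0.003, -0.983]]
wrist_force: [0.3, -0.0, 3.8]
gripper_width: 0.007
gripper_force: 1.7
```

Request:
servo_tool(
  targets=[
    [0,0,-0.02,0,0],
    [0,0,-0.04,0,0],
    [0,0,-0.04,0,0],
    [0,0,-0.04,0,0],
    [0,0,-0.04,0,0],
  ],
)

```text
time_s: 29.38
tcp_pos: [0.6296, 0.0257, 0.1803]
ee_rot: [[-0.954, 0.243, 0.178], [0.239, 0.97, -0.042], [-0.183, 0.003, -0.983]]
wrist_force: [-0.6, -0.1, 5.5]
gripper_width: 0.007
gripper_force: 2.9
```

Request:
servo_tool(
  targets=[
    [0,0,-0.01,0,0],
    [0,0,-0.02,0,0],
    [0,0,-0.02,0,0],
    [0,0,-0.02,0,0],
    [0,0,-0.02,0,0],
  ],
)

```text
time_s: 29.8
tcp_pos: [0.6296, 0.0257, 0.1803]
ee_rot: [[-0.954, 0.243, 0.178], [0.239, 0.97, -0.042], [-0.183, 0.003, -0.983]]
wrist_force: [-1.7, 0.3, 7.8]
gripper_width: 0.009
gripper_force: 3.9
```

Request:
servo_tool(
  targets=[
    [0,0,-0.01,0,0],
    [0,0,-0.02,0,0],
    [0,0,-0.02,0,0],
    [0,0,-0.02,0,0],
    [0,0,-0.02,0,0],
  ],
)

```text
time_s: 30.22
tcp_pos: [0.6297, 0.0257, 0.1802]
ee_rot: [[-0.954, 0.243, 0.179], [0.239, 0.97, -0.042], [-0.184, 0.003, -0.983]]
wrist_force: [-2.9, 0.1, 9.6]
gripper_width: 0.006
gripper_force: 4.9
```

```bash
python3 brass.py|head -1;python3 st.py
```

```text
brass [([18, 46, 8, 6, 33], [21.8, 48.2])]
t 30.27 q [  19.9   18.9  -13.     7.6  -49.5 -128.4] tcp [0.6297 0.0257 0.1802] lean 10.58 leanaz -13.1 yaz 76.0 lean_tool_xy [-0.18   0.003] F [-2.8  0.8  8.9] w 0.4
plate mm [ 26.    0.5 130.2]
```

Request:
servo_tool(
  targets=[
    [0,0,0.03,0,0],
    [0,0,0.1,0,0],
    [0,0,0.3,0,0],
    [0,0,0.6,0,0],
    [0,0,1,0,0],
  ],
)

```text
time_s: 30.68
tcp_pos: [0.6283, 0.0255, 0.2075]
ee_rot: [[-0.954, 0.243, 0.173], [0.24, 0.97, -0.042], [-0.179, 0.001, -0.984]]
wrist_force: [-0.1, 0.6, -0.1]
gripper_width: 0.001
gripper_force: 0.0
```

Request:
servo_tool(
  targets=[
    [-0.5,0.12,0.3,0,0],
    [-1.2,0.3,0.6,0,0],
    [-2.2,0.55,1,0,0],
    [-3.2,0.8,1.4,0,0],
    [-4.2,1.05,1.8,0,0],
  ],
)

```text
time_s: 31.1
tcp_pos: [0.5018, 0.057, 0.2627]
ee_rot: [[-0.954, 0.244, 0.176], [0.24, 0.97, -0.042], [-0.181, 0.002, -0.984]]
wrist_force: [-0.1, 1.1, 0.1]
gripper_width: 0.003
gripper_force: 0.0
```

Request:
servo_tool(
  targets=[
    [-0.3,0,0.3,0,0],
    [-0.3,0,0.3,0,0],
    [-0.3,0,0.3,0,0],
    [-0.3,0,0.3,0,0],
    [-0.3,0,0.3,0,0],
  ],
)

```text
time_s: 31.52
tcp_pos: [0.495, 0.057, 0.2705]
ee_rot: [[-0.954, 0.244, 0.175], [0.24, 0.97, -0.043], [-0.181, 0.001, -0.984]]
wrist_force: [0.3, -0.4, 0.0]
gripper_width: 0.005
gripper_force: 0.0
```

```bash
python3 brass.py|head -1;python3 st.py; python3 - <<'E'
from h import *
import pickle
D=cap('side','sideF');S=cap('scene','sceneF');D4,S4=pickle.load(open('w4.pkl','rb'))
a=np.radians(-14);X=np.array([np.cos(a),np.sin(a),0]);c=np.array([.6043,.0315,.05])
for z in(.04,.032,.029,.026): print(z,proj(D,c-.03*X+np.array([0,0,z])).round(1),'pad-front-bottom')
g=D['pixels'].max(2)
for v in range(182,232): print(v,''.join(' .:-=+*#%@'[min(9,int(x)//22)] for x in g[v,270:360]))
# change map outside plate (bystanders), scene before/after
d=cv2.absdiff(S['pixels'],cv2.cvtColor(cv2.imread('pics/scene0.png'),cv2.COLOR_BGR2RGB)).max(2)>60
for n,(x,y,w,h) in dict(drill=(150,280,60,110),red=(228,290,36,58),clamp=(128,195,42,80),csink=(230,220,25,20),tape=(376,190,32,26),case=(426,218,42,50),bin=(443,266,70,76)).items(): print(n,int(d[y:y+h,x:x+w].sum()))
E
```

```text
brass [([19, 46, 7, 6, 28], [22.4, 48.5])]
t 31.57 q [  29.9    2.   -21.2    8.3  -59.6 -137.8] tcp [0.495  0.057  0.2704] lean 10.39 leanaz -13.7 yaz 75.9 lean_tool_xy [-0.177  0.001] F [ 0.2  0.4 -1.3] w 1.0
plate mm [-112.3   -1.7  220.4]
0.04 [318.6 208.2] pad-front-bottom
0.032 [318.6 210.8] pad-front-bottom
0.029 [318.6 211.7] pad-front-bottom
0.026 [318.6 212.7] pad-front-bottom
182 ****%@@@@@@@@@@@@@@@@@@@@@@@@@%@@@@@@@@@%%%%%%@%#=--::::::::::::+*######*=::--:::...::..::
183 **#@@@@@@@@@@@@@@@@@@@@@@@@@@@@@@@@@@@@@@%%%%#*=-:::::::::::::::==*####+=-:::-::::::..:::-
184 @@@@@@@@@@@@@@@@@@@@@@@@@@@@@@@@@@@@@@@@@%%*+=-:::::::::::::::::===+*+===-:::-::::..:::::-
185 @@@@@@@@@@@@@@@@@@@@@@@@@@@@@@@@@@@@@@@%%*+=-:::::::::::::::::::-========-:---::.::::::::-
186 @@@@@@@@@@@@@@@@@@@@@@@@@@@@@@@@@@@@@@%*=-::::::::::::::::::::::---======-:---:::::::::::-
187 @@@@@@@@@@@@@@@@@@@@@@@@@@@@@@@@@@@%%*=-:::::::::::::::::::::::::::======-::--::::::::::-=
188 @@@@@@@@@@@@@@@@@@@@@@@@@@@@@@@@@@#*=-:::::::::::::::::::::::::::::=====-:::--::::::::--=+
189 @@@@@@@@@@@@@@@@@@@@@@@@@@@@@@@%*+--:::::
[... 3399 characters left out ...]
*++=======================+=========-:............::::::::::::::::::::
226 ::::::-=+++++++%%%*+==========================+=======-:.............:::::::::::::::::::::
227 ::::::-=+++++++**+============================+=====-:............::::::::::::::::::::::::
228 ::::::-=++++++++==============================++==-:...........:::::::::::::::::::::::::::
229 ::::::-=++++++++================================-:............::::::::::::::::::::::::::::
230 :::::::=++++++++===========================+==-:............::::::::::::::::::::::::::::::
231 :::::::====+++++=========================+++=:............::::::::::::::::::::::::::::::::
drill 434
red 365
clamp 484
csink 129
tape 116
case 0
bin 0
```

```bash
python3 -c "
from station import r
print(r.finish_job())"
```

```text
the job is handed in; nothing more can be done
None
```

The block sits flat on the granite plate with its step under the brass pad. The carriage was pushed down from the top of its grey body, with the tool tilted by ratcheting it against the arm's reach limit, until the force rose about 5 N above sliding friction; it was then released, the pad still shows on the step, and the job is handed in at about 32 s.

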